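Assemble the day and night pill towers

ROBOT

A 6-joint arm with a two-finger parallel gripper is mounted at the origin on the work surface. World frame = base frame: x ahead of the robot, y to its left, z up, the work surface at z = 0. Lengths are in m, angles in rad, forces in N, time in s.
With the tool pointing down it reaches from about 0.25 to 0.725 m from the base axis. Payload 4 kg.
Tool frame: the origin (TCP) lies between the finger pads; the fingertips stand 17 mm ahead of it and the grasp point (between the pads) lies 2 mm behind it; z points along the fingers, y is the direction in which the jaws open and shut (so a half turn about z gives the same grasp; the last joint's range is limited). The gripper opens to 85 mm and grips with 20 to 120 N. Pads are 22 mm wide; open, the fingers measure 114 mm over their backs; the gripper's body (76 mm by 85 mm) begins 54 mm behind the grasp point. The pads swing forward as they close: fully open they stand 13 mm farther back than shut.
Start: joints at [-1.319, 0.241, 0.005, 1.335, 0, 1.571], TCP at [0.125, -0.484, 0.217] pointing down, gripper open.
Joint ranges: [-2.72, 2.72], [-1.05, 1.87], [-1.09, 1.28], [-1.99, 2.15], [-1.42, 1.44], [-3.14, 3.14]. Speed limits (rad/s): [2.79, 2.79, 3.14, 3.14, 3.14, 3.14].

INTERFACE

Orientations are given as a unit quaternion [x, y, z, w].
In Python, from workcell import readout, viewer, order gives the robot as it stands. The module is installed in compiled form; this text tells all that it offers.
- The arm moves only by the shell command python3 -m crank 'ROWS'. ROWS is text: rows parted by semicolons, each of 7 numbers parted by spaces: the shift along the tool's x, y, z in m, then the turn, a rotation vector about the tool's x, y, z in rad, then the gripper's target within -1 to 1 (shut at 1, half-way at 0, fully open at -1). A call has 1 to 20 rows; each row shifts and turns the pose as measured when the row begins, along the tool's axes as they then stand; what a row does not reach is not made up. A row lasts 1/12 s, in which the tool goes at most 41.7 mm and 7.16 degrees, less where a joint would pass 70% of its speed; a pose out of reach is approached as far as the arm can. A call with a gripper value outside its range is refused whole. The fingers move at their own pace and stop on an object; the grip force is fixed at half the most. Time passes only in rows, so rows that do not move let the fingers close. It gives the time, the measured TCP pose, the force and the opening at its end, in the units of the state.
- readout.get_obs(): the state, without advancing time (a new reading comes with each control period).
- viewer.camera(name): name is "side" or "top"; returns the picture (400x640x3 uint8, red, green, blue); there is no depth.
- viewer.calibration(name): a dict with "fx", "fy", "cx", "cy" (pixels), "D" ([k1, k2, p1, p2, k3] as OpenCV has them; the pictures are not rectified), "eye" and "rotation" of the camera in the world. Camera axes: x right, y down, z forward; pixel columns grow to the right and rows downward; lengths in m; the calibration is good to about 2 mm. A picture is of the moment at which its call begins. calibration takes no time and is no camera call.
- order.job_done(): hands the job in, once; it reports no verdict.
The state is a dict: "clock": time; "joint_pos": joint angles; "joint_vel": joint speeds; "tau": joint torques, N m; "eef_pos": TCP position; "tool_rot": TCP orientation; "ft_force": force on the tool from outside, world axes, zero at the start; "ft_torque": the same for the moment, N m; "grip_width": finger opening in m.
Only numpy, scipy, OpenCV 4.12 (cv2) and the standard library are available. Lean on these libraries where they do the work, as an engineer would, in place of code of your own. Each camera call takes 0.05 s, during which the arm holds its last target. There are 200 camera calls.

TASK

Put together the two pill towers on their stands. On the white stand stack the red pot, then the green pot, then the white cap; on the black stand put the blue pot, then the black cap, every piece fully home on the one below and let go. Carry the pots upright so that no pills spill, and leave the frosted cup, the lotion tube and the spare brush head where they are.

Things in the scene. Friction and masses are not known exactly. Their poses are not given: they have to be found in the camera images.
- pot_red_center (a point): Red open pill pot with white pills; 40 mm tall, belly 58 mm across (5 to 30 mm up), rim 52, mouth 46 mm. Plug foot below, 39 mm across, 5 mm tall, chamfered: it enters a mouth with 3 mm play until the belly rests on the rim. Point: on its axis, 20 mm above the foot's underside; z up. Loose, 60 g. Home: point 35 mm above the lower pot's point, or 15 mm above the stand's.
- pot_green_center (a point): Green open pill pot with white pills; 40 mm tall, belly 58 mm across (5 to 30 mm up), rim 52, mouth 46 mm. Plug foot below, 39 mm across, 5 mm tall, chamfered: it enters a mouth with 3 mm play until the belly rests on the rim. Point: on its axis, 20 mm above the foot's underside; z up. Loose, 60 g. Home: point 35 mm above the lower pot's point, or 15 mm above the stand's.
- pot_blue_center (a point): Blue open pill pot with yellow pills; 40 mm tall, belly 58 mm across (5 to 30 mm up), rim 52, mouth 46 mm. Plug foot below, 39 mm across, 5 mm tall, chamfered: it enters a mouth with 3 mm play until the belly rests on the rim. Point: on its axis, 20 mm above the foot's underside; z up. Loose, 60 g. Home: point 35 mm above the lower pot's point, or 15 mm above the stand's.
- cap_white_center (a point): White cap, a solid round lid with flat top, 58 mm across, 30 mm tall overall, with a plug foot (39 mm across, 5 mm tall, chamfered) below, as on the pots. Point: on its axis half-way up, 15 mm above the foot's underside; z up. Loose, about 40 g. Fully home on a pot, its point is 30 mm above that pot's point.
- cap_black_center (a point): Black cap, a solid round lid with flat top, 58 mm across, 30 mm tall overall, with a plug foot (39 mm across, 5 mm tall, chamfered) below, as on the pots. Point: on its axis half-way up, 15 mm above the foot's underside; z up. Loose, about 40 g. Fully home on a pot, its point is 30 mm above that pot's point.
- dock_white_mouth (a point): White stand, a flat square block 84 x 84 x 16 mm stuck to the ledge, with a round recess 46 mm across and 9 mm deep in the middle of its top, ringed by a thin contrasting line. Point: centre of the recess's mouth, level with the top face, 16 mm above the ledge; z up, x and y along its sides.
- dock_black_mouth (a point): Black stand, a flat square block 84 x 84 x 16 mm stuck to the ledge, with a round recess 46 mm across and 9 mm deep in the middle of its top, ringed by a thin contrasting line. Point: centre of the recess's mouth, level with the top face, 16 mm above the ledge; z up, x and y along its sides.
- cup: Frosted plastic cup standing open upwards, 74 mm across its rim, 95 mm tall; origin at the centre of its underside, z up. Loose, to be left alone.
- lotion: White lotion tube with a blue cap, lying flat, 167 mm long, up to 50 mm wide, 38 mm high; origin on the ledge under it about mid-length, x along the tube (cap towards -x). Loose, to be left alone.
- brush_head: Spare toothbrush head, white with a blue end, lying flat, 74 mm long, 13 mm wide, 18 mm high; origin under its middle, x along it. Loose, light, to be left alone.

How it is judged:
At the end, for the whole second after the job is handed in: Red pot on the white stand, green pot on the red pot, white cap on the green pot, blue pot on the black stand, black cap on the blue pot: each within 7 mm of the axis of the one below, within 3 mm of its seated height, upright within about 6 degrees, and at rest (horizontal distance between pot_red_center and dock_white_mouth below 0.007 m and z of pot_red_center in the frame of dock_white_mouth between 0.012 and 0.018 m and angle between each of pot_red_center, pot_green_center, cap_white_center, pot_blue_center, cap_black_center's own z axis and vertical below 0.1 rad and horizontal distance between pot_green_center and pot_red_center below 0.007 m and z of pot_green_center in the frame of pot_red_center between 0.032 and 0.038 m and horizontal distance between cap_white_center and pot_green_center below 0.007 m and z of cap_white_center in the frame of pot_green_center between 0.027 and 0.033 m and horizontal distance between pot_blue_center and dock_black_mouth below 0.007 m and z of pot_blue_center in the frame of dock_black_mouth between 0.012 and 0.018 m and horizontal distance between cap_black_center and pot_blue_center below 0.007 m and z of cap_black_center in the frame of pot_blue_center between 0.027 and 0.033 m and linear speed of each of pot_red, pot_green, pot_blue, cap_white, cap_black below 0.02 m/s); the robot touches nothing.
It fails at once if a pill pot is tipped so far that its pills would spill (more than about 35 degrees) (angle between any of pot_red_center, pot_green_center, pot_blue_center's own z axis and vertical above 0.6 rad).
It fails at once if the cup, the lotion tube or the spare brush head is shifted by more than 20 mm (distance of any of cup, lotion, brush_head from where it was at the start of the episode above 0.02 m).
It fails at once if the cup is tipped (angle between cup's own z axis and vertical above 0.35 rad).
It also fails if it takes over 128 s, if anything falls off the work surface, if the arm or the gripper's body presses on something with over 40 N, if the wrist force passes 120 N, or if a joint passes its speed limit or range.

## Working session

There is one attempt and no reset: what is moved stays moved. The work goes in short steps, Python scripts to look and compute and a shell command to move; the robot and the scene stay as the last step left them, time stands still between calls to the robot, and variables do not carry over. Pictures are saved under pics/ and viewed, about 12 in all and at most 16, crops included, and the job is handed in when it is done.

```bash
mkdir -p pics; python3 - <<'E'
from workcell import readout, viewer, order
import cv2
for n in("top","side"):
    im=viewer.camera(n); cv2.imwrite(f"pics/{n}0.png",im[:,:,::-1]); print(n,viewer.calibration(n))
print(readout.get_obs())
E
```

```text
top {'fx': 385.2332308472585, 'fy': 385.2332308472585, 'cx': 310.4605132358074, 'cy': 199.2856779343475, 'D': array([-0.09243055,  0.        ,  0.        ,  0.        ,  0.        ]), 'eye': array([0.39663794, 0.0128702 , 0.95819767]), 'rotation': array([ 0.72000925, -0.68465596,  0.0796414 , -0.08056142])}
side {'fx': 490.1776203580144, 'fy': 490.1776203580144, 'cx': 318.3719036836591, 'cy': 198.65930030414174, 'D': array([0.03989218, 0.        , 0.        , 0.        , 0.        ]), 'eye': array([0.37966037, 0.65378901, 0.85331934]), 'rotation': array([-0.14420674,  0.92607142, -0.34551167,  0.04709394])}
{'clock': 0.1, 'joint_pos': array([-1.31901978e+00,  2.41321977e-01,  3.86480479e-03,  1.33518996e+00,
        3.47127778e-06,  1.57081129e+00]), 'joint_vel': array([ 0.00070343, -0.00236407,  0.00447635,  0.00048662, -0.00033872,
        0.00048409]), 'tau': array([-9.97885545e-04, -3.73138618e+01,  2.53009415e+01,  1.08584701e-02,
        7.33774129e-06, -1.95236578e-05]), 'eef_pos': array([ 0.12441756, -0.48366803,  0.21581205]), 'tool_rot': array([ 9.92087045e-01,  1.25548550e-01, -1.14474915e-04, -9.18297093e-04]), 'ft_force': array([-0.1795865 ,  0.64339051, -0.16664779]), 'ft_torque': array([0.05591152, 0.0112128 , 0.00281157]), 'grip_width': 0.08545414078080713}
```

View pics/top0.png

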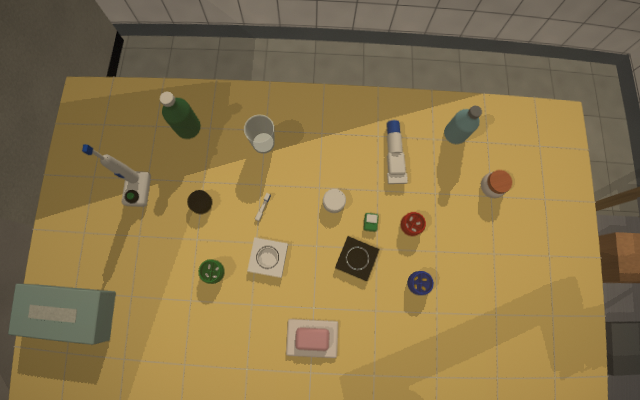

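View pics/side0.png

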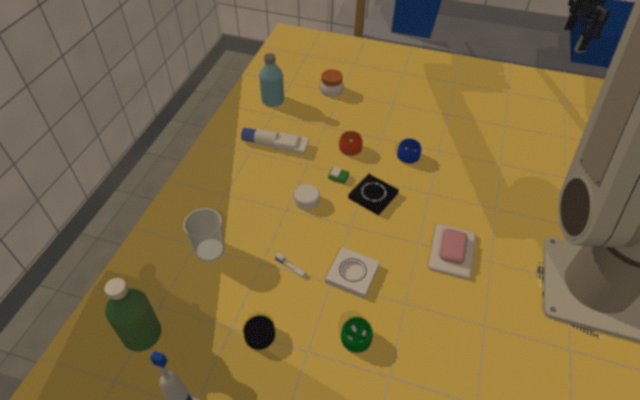

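```bash
cat > h.py <<'E'
import numpy as np, cv2
from workcell import readout, viewer
from scipy.spatial.transform import Rotation as R
from scipy.optimize import least_squares
C={n:viewer.calibration(n) for n in("top","side")}
def proj(n,P):
    c=C[n]; Rm=R.from_quat(c["rotation"]).as_matrix().T
    K=np.array([[c["fx"],0,c["cx"]],[0,c["fy"],c["cy"]],[0,0,1]])
    return cv2.projectPoints(np.asarray(P,float).reshape(-1,3),cv2.Rodrigues(Rm)[0],-Rm@c["eye"],K,c["D"])[0].reshape(-1,2)
t=np.linspace(0,2*np.pi,48,endpoint=False); ring=np.c_[np.cos(t),np.sin(t),0*t]
POT=[(.0195,0),(.029,.005),(.029,.030),(.026,.040)]; CAP=[(.0195,0),(.029,.005),(.029,.030)]
REC=[(.023,0)]
def hull(n,p,prof):
    return cv2.convexHull(np.float32(np.vstack([proj(n,p+ring*r+[0,0,z]) for r,z in prof])))
def cen(h):
    m=cv2.moments(h); return np.array([m["m10"],m["m01"]])/m["m00"]
def blob(mask,near,rad=30):
    k=np.zeros(mask.shape,np.uint8); cv2.circle(k,near,rad,1,-1)
    m=(mask&(k>0)).astype(np.uint8)
    cs,_=cv2.findContours(m,cv2.RETR_EXTERNAL,cv2.CHAIN_APPROX_NONE)
    c=cv2.convexHull(max(cs,key=cv2.contourArea)); return c
def fit(cents,prof,p0=(.4,0,.0)):
    "underside centre from the silhouette centroids in both views"
    f=lambda p:np.concatenate([cen(hull(n,p,prof))-cents[n] for n in cents])
    s=least_squares(f,p0); return s.x,np.abs(s.fun).max()
E
cat > m.py <<'E'
from h import *
T={"red":((413,224),(351,143)),"blue":((420,283),(409,151)),"green":((211,271),(356,334)),
"capw":((334,200),(306,196)),"capb":((200,202),(260,332)),"dockw":((267,257),(353,270)),"dockb":((357,258),(374,192))}
I={n:cv2.imread(f"pics/{n}0.png") for n in C}; hsv={n:cv2.cvtColor(I[n],cv2.COLOR_BGR2HSV) for n in C}
for k,uv in T.items():
    ce={};ar=[];hs={}
    for n,p in zip(("top","side"),uv):
        H,S,V=[x.astype(int) for x in cv2.split(hsv[n])]
        m={"red":((H<9)|(H>172))&(S>130),"blue":(H>105)&(H<135)&(S>100),"green":(H>45)&(H<90)&(S>90),"capw":S<75,"capb":V<60}.get(k)
        if m is None: # stands: whole square's outline
            m=(S<75)&(V>90) if k=="dockw" else V<75
            c=blob(m,p,34); q=cv2.approxPolyDP(c,6,True)
            ce[n]=cen(c)
        else:
            c=blob(m,p,22); ce[n]=cen(c)
        hs[n]=c
    if "dock" in k:
        # square's 8 silhouette corners: centroid fit w/ square block 84x84x16
        def H8(n,p):
            a=p[3]; s=.042*np.sqrt(2); a4=a+np.pi/4+np.arange(4)*np.pi/2
            b=np.c_[s*np.cos(a4),s*np.sin(a4),0*a4]+p[:3]
            return cv2.convexHull(np.float32(proj(n,np.vstack([b,b-[0,0,.016]]))))
        best=None
        for a in np.linspace(0,np.pi/2,30):
            f=lambda x:np.concatenate([cen(H8(n,np.r_[x,a]))-ce[n] for n in ce])
            s=least_squares(f,[.4,0,.016])
            def iou(n):
                A=np.zeros((400,640),np.uint8);B=A.copy();cv2.fillConvexPoly(A,np.int32(hs[n].round()),1);cv2.fillConvexPoly(B,np.int32(H8(n,np.r_[s.x,a]).round()),1);return (A&B).sum()/(A|B).sum()
            v=iou("top")+iou("side")
            if best is None or v>best[0]: best=(v,s.x,a,np.abs(s.fun).max())
        print(k,best)
        for n in C: cv2.polylines(I[n],[np.int32(H8(n,np.r_[best[1],best[2]]))],True,(255,0,255)); 
    else:
        prof=CAP if "cap" in k else POT
        p,e=fit(ce,prof); print(k,p.round(4),"res px %.2f"%e,"area ratio",[round(cv2.contourArea(hs[n])/cv2.contourArea(hull(n,p,prof)),2) for n in C])
        for n in C: cv2.polylines(I[n],[np.int32(hull(n,p,prof).round())],True,(255,0,255))
a=cv2.resize(I["top"][170:310,180:450],None,fx=2.9,fy=2.9); b=cv2.resize(I["side"][120:370,220:450],None,fx=2,fy=2)
cv2.imwrite("pics/ft.png",a);cv2.imwrite("pics/fs.png",b)
E
python3 m.py
```

```text
red [ 0.5657 -0.2392 -0.0056] res px 0.30 area ratio [0.88, 0.68]
blue [ 0.4281 -0.2521 -0.0014] res px 3.00 area ratio [0.31, 0.75]
green [0.4235 0.2526 0.0018] res px 0.45 area ratio [0.76, 0.8]
capw [ 0.6148 -0.0392 -0.0033] res px 0.11 area ratio [0.87, 0.79]
capb [ 0.5935  0.2994 -0.0027] res px 0.24 area ratio [0.84, 0.81]
dockw (np.float64(1.792884588210308), array([0.46582255, 0.1172683 , 0.01286173]), np.float64(1.5707963267948966), np.float64(0.39222838384199576))
dockb (np.float64(1.8127479526197965), array([ 0.47313001, -0.09989713,  0.01621728]), np.float64(1.191638592740956), np.float64(0.46136816703022987))
```

View pics/ft.png

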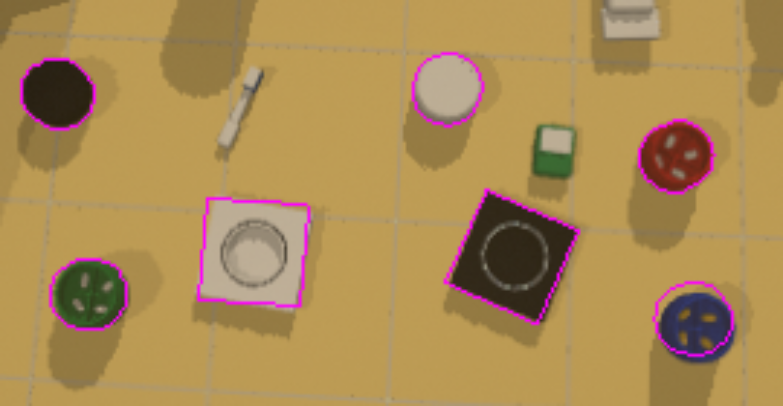

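View pics/fs.png

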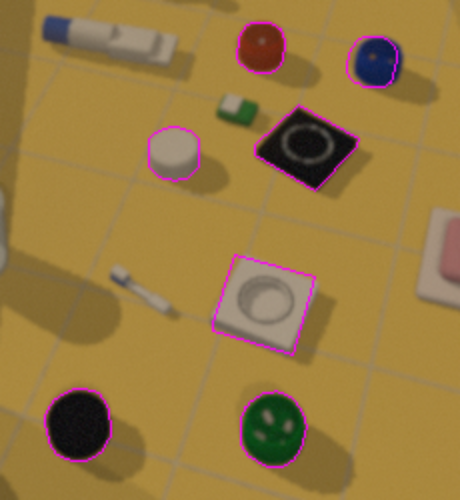

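```bash
python3 - <<'E'
from h import *
for k,a,b in(("dockw",(267.6,256.9),(352.5,269.5)),("dockb",(357.6,258.3),(373.5,192))):
    print(k,fit({"top":a,"side":b},REC))
I={n:cv2.imread(f"pics/{n}0.png") for n in C}; ce={}
for n,p in(("top",(420,283)),("side",(409,151))):
    m=I[n][:,:,0].astype(int)>I[n][:,:,2].astype(int)+8
    k=np.zeros(m.shape,np.uint8);cv2.circle(k,p,20,1,-1)
    y,x=np.nonzero(m&(k>0)); h=cv2.convexHull(np.int32(np.c_[x,y])); ce[n]=cen(h); print(ce[n],cv2.contourArea(h))
p,e=fit(ce,POT);print("blue",p,e,[cv2.contourArea(hull(n,p,POT)) for n in C])
for n,uv in(("top",(371,222)),): print("floss approx", fit({"top":(371.5,221),"side":(339,174.5)},REC))
E
```

```text
dockw (array([0.46541806, 0.11684742, 0.01351063]), np.float64(0.043262928900276165))
dockb (array([ 0.47334746, -0.103091  ,  0.01006221]), np.float64(0.015787333565299377))
[420.11541298 282.54498525] 452.0
[408.86847271 150.60345505] 424.5
blue [ 0.42105299 -0.2557179  -0.00252358] 0.04592845545965929 [518.387612991035, 523.911350194132]
floss approx (array([ 0.56705585, -0.13685935,  0.00427723]), np.float64(0.7340523285292306))
```

```bash
python3 -m crank '0 0 0 0 0 0.09 -1;0 0 0 0 0 0.09 -1;0 0 0 0 0 0.0711 -1;0.03 -0.023 0 0 0 0 -1;0.03 -0.023 0 0 0 0 -1;0.03 -0.023 0 0 0 0 -1;0.03 -0.023 0 0 0 0 -1;0.03 -0.023 0 0 0 0 -1;0.03 -0.023 0 0 0 0 -1;0.03 -0.023 0 0 0 0 -1;0.03 -0.023 0 0 0 0 -1;0.03 -0.023 0 0 0 0 -1;0.027 -0.021 0 0 0 0 -1;0 0 0 0 0 0 -1'
```

```text
clock: 1.27
eef_pos: [0.4339, -0.2498, 0.2087]
tool_rot: [1.0, -0.012, -0.003, -0.006]
ft_force: [0.1, -0.0, -0.1]
grip_width: 0.0855
```

```bash
cat > d.py <<'E'
import sys,numpy as np
from workcell import readout
from scipy.spatial.transform import Rotation as R
o=readout.get_obs(); a=list(map(float,sys.argv[1:])); yaw=a[3] if len(a)>3 else 0
r=R.from_quat(o["tool_rot"]); g=R.from_euler("z",yaw)*R.from_euler("x",np.pi)
print("shift",r.inv().apply(np.array(a[:3])-o["eef_pos"]).round(4),"turn",(r.inv()*g).as_rotvec().round(4),"j",o["joint_pos"].round(2),"t",o["clock"])
E
python3 d.py .421 -.2555 .2
```

```text
shift [-0.0127  0.0061  0.0087] turn [-0.0116  0.0069 -0.0239] j [-0.53  0.26  0.    1.33  0.01  2.64] t 1.2667
```

```bash
python3 -m crank '-0.0127 0.0061 0.0087 -0.0116 0.0069 -0.0239 -1;0 0 0.035 0 0 0 -1;0 0 0.035 0 0 0 -1;0 0 0.03 0 0 0 -1;0 0 0.02 0 0 0 -1;0 0 0 0 0 0 -1'; python3 d.py .421 -.2555 .022; python3 - <<'E'
from h import *
a=viewer.camera("top")[:,:,::-1][180:330,340:480]; b=viewer.camera("side")[:,:,::-1][60:210,340:480]
cv2.imwrite("pics/b1.png",np.hstack([cv2.resize(a,None,fx=2.8,fy=2.8),cv2.resize(b,None,fx=2.8,fy=2.8)]))
E
```

```text
clock: 1.77
eef_pos: [0.4232, -0.2538, 0.0756]
tool_rot: [1.0, 0.005, 0.001, 0.001]
ft_force: [-0.7, 0.3, 0.1]
grip_width: 0.0854
shift [-0.0023  0.0015  0.0536] turn [ 0.0025 -0.0023  0.0104] j [-0.54  0.34 -0.25  0.98 -0.    2.59] t 1.7667
```

View pics/b1.png

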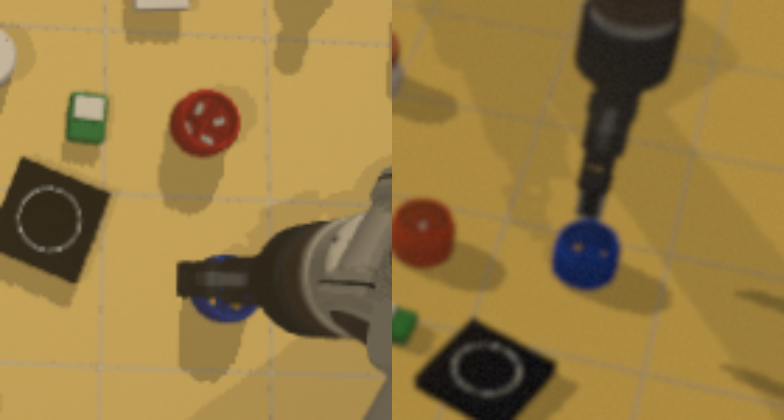

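The picture shows the fingers standing over the blue pot (top ≈(420,282), side ≈(549,151) full-frame), well lined up. Descend and grip.

```bash
python3 -m crank '-0.0023 0.0015 0.018 0.0025 -0.0023 0.0104 -1;0 0 0.018 0 0 0 -1;0 0 0.012 0 0 0 -1;0 0 0 0 0 0 -1;0 0 0 0 0 0 -1'; python3 d.py .421 -.2555 .022
```

```text
clock: 2.28
eef_pos: [0.4306, -0.2626, 0.0397]
tool_rot: [1.0, -0.001, 0.01, 0.006]
ft_force: [-0.3, -0.3, -0.3]
grip_width: 0.0851
shift [-0.01   -0.0073  0.0174] turn [ 0.0123 -0.0199 -0.0019] j [-0.55  0.38 -0.29  0.87 -0.    2.6 ] t 2.2833
```

```bash
python3 d.py .421 -.2555 .022;python3 -m crank '0 0 0 0 0 0 -1';python3 d.py .421 -.2555 .022; python3 -m crank '0 0 0 0 0 0 -1;0 0 0 0 0 0 -1'; python3 d.py .421 -.2555 .022
```

```text
shift [-0.01   -0.0073  0.0174] turn [ 0.0123 -0.0199 -0.0019] j [-0.55  0.38 -0.29  0.87 -0.    2.6 ] t 2.2833
clock: 2.37
eef_pos: [0.4315, -0.2633, 0.0413]
tool_rot: [1.0, -0.001, 0.011, 0.007]
ft_force: [0.5, -0.6, -0.1]
grip_width: 0.0854
shift [-0.011  -0.0081  0.019 ] turn [ 0.0135 -0.0219 -0.002 ] j [-0.55  0.38 -0.29  0.87 -0.    2.6 ] t 2.3667
clock: 2.53
eef_pos: [0.4336, -0.2647, 0.0444]
tool_rot: [1.0, -0.001, 0.013, 0.008]
ft_force: [0.3, 0.1, 0.9]
grip_width: 0.0855
shift [-0.0132 -0.0095  0.0219] turn [ 0.0163 -0.0265 -0.0021] j [-0.55  0.38 -0.29  0.87 -0.    2.6 ] t 2.5333
```

```bash
python3 -m crank '-0.0077 -0.0055 0.009 0.0095 -0.0156 -0.001 -1;-0.0077 -0.0055 0.0125 0.0095 -0.0156 -0.001 -1;-0.001 -0.0007 0.0036 0.0014 -0.0023 0 -1'; python3 d.py .421 -.2555 .022
```

```text
clock: 2.78
eef_pos: [0.4188, -0.2538, 0.0203]
tool_rot: [1.0, 0.0, -0.002, -0.001]
ft_force: [-1.0, -0.4, -0.7]
grip_width: 0.0858
shift [ 0.0022  0.0017 -0.0017] turn [-0.002   0.0036  0.0001] j [-0.54  0.4  -0.32  0.85 -0.    2.6 ] t 2.7833
```

```bash
python3 -m crank '0.001 0.001 0 0 0 0 1;-0.001 -0.0007 0.0016 0.0014 -0.0023 0 1;-0.001 -0.0007 0.0016 0.0014 -0.0023 0 1;-0.001 -0.0007 0.0016 0.0014 -0.0023 0 1;-0.001 -0.0007 0.0016 0.0014 -0.0023 0 1;-0.001 -0.0007 0.0016 0.0014 -0.0023 0 1'; python3 d.py .421 -.2555 .022
```

```text
clock: 3.28
eef_pos: [0.4161, -0.2539, 0.0162]
tool_rot: [1.0, -0.0, -0.006, -0.001]
ft_force: [-1.3, 1.2, 8.4]
grip_width: 0.0506
shift [ 0.0048  0.0016 -0.0059] turn [-0.0028  0.0129 -0.0002] j [-0.55  0.41 -0.33  0.85 -0.    2.6 ] t 3.2833
```

```bash
python3 -m crank '0.002 0.0005 -0.004 0 0 0 1'; python3 - <<'E'
from h import *
a=viewer.camera("top")[:,:,::-1][180:330,340:480]; b=viewer.camera("side")[:,:,::-1][60:210,340:480]
cv2.imwrite("pics/b2.png",np.hstack([cv2.resize(a,None,fx=2.8,fy=2.8),cv2.resize(b,None,fx=2.8,fy=2.8)]))
E
python3 d.py .421 -.2555 .022
```

```text
clock: 3.37
eef_pos: [0.4176, -0.2542, 0.0201]
tool_rot: [1.0, -0.0, -0.007, -0.002]
ft_force: [0.2, 0.0, -1.2]
grip_width: 0.0502
shift [ 0.0018  0.0005 -0.0011] turn [-0.0017  0.0111 -0.0002] j [-0.54  0.41 -0.31  0.86 -0.    2.6 ] t 3.4667
```

View pics/b2.png

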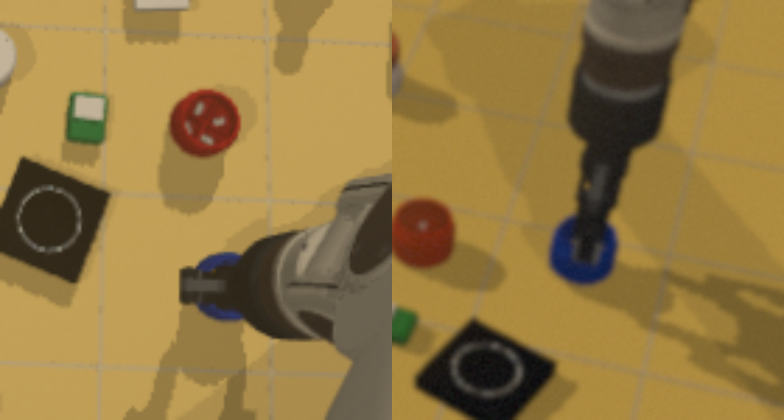

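```bash
python3 -m crank '0.001 0 -0.01 0 0.005 0 1;0 0 -0.02 0 0 0 1;0 0 -0.03 0 0 0 1;0 0 -0.03 0 0 0 1'; python3 d.py .421 -.2555 .1; python3 -m crank '0 0 0 0 0 0 1;0 0 0 0 0 0 1;0 0 0 0 0 0 1'; python3 d.py .421 -.2555 .1; python3 - <<'E'
from h import *
a=viewer.camera("top")[:,:,::-1][180:330,340:480]; b=viewer.camera("side")[:,:,::-1][30:180,340:480]
cv2.imwrite("pics/b3.png",np.hstack([cv2.resize(a,None,fx=2.8,fy=2.8),cv2.resize(b,None,fx=2.8,fy=2.8)]))
E
```

```text
clock: 3.8
eef_pos: [0.4152, -0.2515, 0.1071]
tool_rot: [1.0, 0.0, -0.011, -0.006]
ft_force: [0.9, -0.7, -1.0]
grip_width: 0.0503
shift [0.0059 0.0041 0.007 ] turn [-0.0116  0.0211  0.    ] j [-0.54  0.31 -0.2   1.09 -0.    2.6 ] t 3.8
clock: 4.05
eef_pos: [0.4193, -0.2539, 0.1145]
tool_rot: [1.0, 0.0, -0.005, -0.003]
ft_force: [-0.6, -0.2, -1.1]
grip_width: 0.0502
shift [0.0018 0.0017 0.0145] turn [-0.0051  0.0098  0.0001] j [-0.54  0.3  -0.19  1.09 -0.    2.6 ] t 4.05
```

View pics/b3.png

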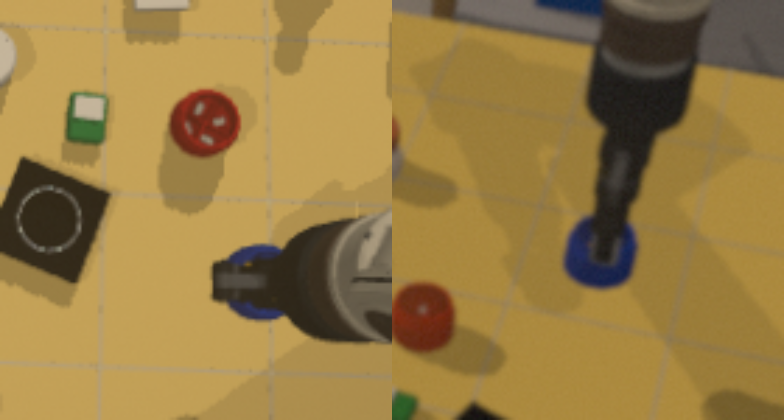

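```bash
python3 -m crank '0.005 -0.015 0.003 -0.0051 0.0098 0 1;0.01 -0.028 0.005 0 0 0 1;0.01 -0.028 0.005 0 0 0 1;0.01 -0.028 0.005 0 0 0 1;0.01 -0.028 0.005 0 0 0 1;0.005 -0.015 0.003 0 0 0 1;0.002 -0.005 0 0 0 0 1'; python3 d.py .469 -.1015 .07;  python3 -m crank '0 0 0 0 0 0 1'; python3 d.py .469 -.1015 .07
```

```text
clock: 4.73
eef_pos: [0.4659, -0.1014, 0.0776]
tool_rot: [1.0, -0.004, -0.009, -0.003]
ft_force: [-0.1, 0.4, 0.1]
grip_width: 0.0502
shift [0.0033 0.0001 0.0076] turn [-0.0051  0.0171 -0.0078] j [-0.22  0.32 -0.27  1.    0.    2.93] t 4.7333
clock: 4.82
eef_pos: [0.4652, -0.1001, 0.0764]
tool_rot: [1.0, -0.003, -0.01, -0.003]
ft_force: [-0.3, -0.3, -0.8]
grip_width: 0.0501
shift [0.0039 0.0015 0.0063] turn [-0.0057  0.0198 -0.0051] j [-0.21  0.32 -0.27  1.    0.    2.93] t 4.8167
```

```bash
python3 -m crank '0.004 0.001 0 -0.0057 0.0198 -0.005 1'; cat > inhand.py <<'E'
import sys
from h import *
col=sys.argv[1]; prof=CAP if "cap" in col else POT
o=readout.get_obs(); tcp=o["eef_pos"]; M={};out=[]
p0=tcp-[0,0,.018]
for n in C:
    im=viewer.camera(n)[:,:,::-1].copy(); B,G,Rr=[x.astype(int) for x in cv2.split(im)]
    S=im.max(2).astype(int)-im.min(2)
    m={"blue":B>Rr+10,"red":(Rr>2*G)&(Rr>B+40),"green":(G>Rr+15)&(G>B+15),"capw":(S<45)&(G>110),"capb":G<30}[col]
    c=cen(hull(n,p0,prof)); k=np.zeros(m.shape,np.uint8); cv2.circle(k,tuple(int(v) for v in c),26,1,-1)
    m=cv2.medianBlur((m&(k>0)).astype(np.uint8),3); M[n]=np.argwhere(m)[:,::-1]
    h=lambda p:hull(n,p,prof).reshape(-1,2)
    out.append((im,n,c))
def ext(n,a):
    a=np.asarray(a,float)
    return [a[:,1].min(),a[:,1].max()] if n=="top" else [a[:,0].min(),a[:,0].max(),a[:,1].max()]
meas=np.concatenate([ext(n,M[n]) for n in C])
s=least_squares(lambda p:np.concatenate([ext(n,hull(n,p,prof).reshape(-1,2)) for n in C])-meas,p0,diff_step=1e-3)
print("tcp",tcp.round(4),"fit underside",s.x.round(4),"rel",(s.x-tcp).round(4),"res px",s.fun.round(1))
tiles=[]
for im,n,c in out:
    cv2.polylines(im,[np.int32(hull(n,s.x,prof).round())],True,(255,0,255))
    u,v=[int(x) for x in c]; tiles.append(cv2.resize(im[max(0,v-60):max(0,v-60)+120,u-60:u+60],(390,390)))
cv2.imwrite(f"pics/{sys.argv[2]}.png",np.hstack(tiles))
E
python3 inhand.py blue b4
```

```text
clock: 4.9
eef_pos: [0.4686, -0.1011, 0.0754]
tool_rot: [1.0, 0.0, -0.001, 0.0]
ft_force: [-0.1, -0.3, -1.2]
grip_width: 0.0499
tcp [ 0.4686 -0.1011  0.0754] fit underside [ 0.5398 -0.7977 -0.7104] rel [ 0.0712 -0.6966 -0.7858] res px [-8.1  0.7  8.5 -1.4  2. ]
```

View pics/b4.png

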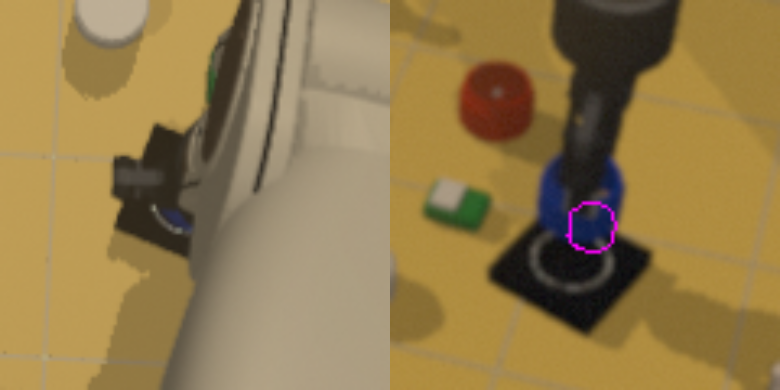

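```bash
cat > side.py <<'E'
import sys
from h import *
# side-view fit: y centred by the jaws (yaw 0) or x (yaw 90); solve the other and z from left/right/bottom extents
col=sys.argv[1]; ax=int(sys.argv[2]); prof=CAP if "cap" in col else POT
tcp=readout.get_obs()["eef_pos"]; im=viewer.camera("side")[:,:,::-1].copy(); B,G,Rr=[x.astype(int) for x in cv2.split(im)]
S=im.max(2).astype(int)-im.min(2)
m={"blue":B>Rr+10,"red":(Rr>2*G)&(Rr>B+40),"green":(G>Rr+15)&(G>B+15),"capw":(S<45)&(G>110),"capb":G<30}[col]
h=lambda q:hull("side",tcp+(np.r_[q[0],0,q[1]] if ax==0 else np.r_[0,q[0],q[1]]),prof).reshape(-1,2)
c=h([0,-.018]).mean(0); k=np.zeros(m.shape,np.uint8); cv2.circle(k,tuple(int(v) for v in c),26,1,-1)
m=cv2.medianBlur((m&(k>0)).astype(np.uint8),3); a=np.argwhere(m)[:,::-1].astype(float)
e=lambda a:np.array([a[:,0].min(),a[:,0].max(),a[:,1].max()])
s=least_squares(lambda q:(e(h(q))-e(a))[:3]-[-.0,0,0],[0,-.018],diff_step=1e-3,x_scale=[.01,.01])
from scipy.optimize import minimize
s=minimize(lambda q:((e(h(q))-e(a))**2).sum(),[0,-.018],method="Nelder-Mead",options=dict(initial_simplex=[[0,-.018],[.01,-.018],[0,-.008]]))
print("tcp",tcp.round(4),"offset along axis %.4f underside rel z %.4f"%tuple(s.x),"res",(e(h(s.x))-e(a)).round(1),e(a))
E
python3 side.py blue 0
```

```text
tcp [ 0.4687 -0.1018  0.0759] offset along axis 0.0045 underside rel z -0.0177 res [-1.3  1.3  0.1] [364. 389. 186.]
```

```bash
python3 -m crank '0 0 0.012 0 0 0 1;0 0 0.012 0 0 0 1;0 0 0.008 0 0 0 1'; python3 d.py .469 -.1015 .0287
```

```text
clock: 5.3
eef_pos: [0.4709, -0.1059, 0.0465]
tool_rot: [1.0, -0.003, 0.004, 0.001]
ft_force: [-0.2, -0.7, -0.2]
grip_width: 0.0502
shift [-0.0021 -0.0044  0.0178] turn [ 0.0028 -0.0075 -0.0069] j [-0.22  0.35 -0.33  0.89 -0.    2.93] t 5.3
```

```bash
python3 -m crank '-0.0021 -0.0044 0.003 0.0028 -0.0075 -0.007 1;-0.0005 -0.001 0.005 0 0 0 1'; python3 d.py .469 -.1015 .0287
```

```text
clock: 5.47
eef_pos: [0.4676, -0.102, 0.0378]
tool_rot: [1.0, -0.001, -0.0, -0.0]
ft_force: [0.3, 0.7, -0.7]
grip_width: 0.0501
shift [ 0.0014 -0.0005  0.0091] turn [-0.0001  0.0009 -0.0029] j [-0.21  0.36 -0.34  0.88 -0.    2.93] t 5.4667
```

```bash
python3 -m crank '0.0014 -0.0005 0.004 0 0 -0.003 1;0 0 0.004 0 0 0 1'; python3 d.py .469 -.1015 .0287;python3 -m crank '0 0 0.002 0 0 0 1'; python3 d.py .469 -.1015 .0287
```

```text
clock: 5.63
eef_pos: [0.469, -0.1019, 0.0295]
tool_rot: [1.0, -0.0, -0.0, 0.0]
ft_force: [0.3, -0.1, -0.7]
grip_width: 0.0501
shift [ 0.     -0.0004  0.0008] turn [ 0.      0.0008 -0.0006] j [-0.21  0.37 -0.34  0.86 -0.    2.93] t 5.6333
clock: 5.72
eef_pos: [0.469, -0.1018, 0.0271]
tool_rot: [1.0, -0.0, -0.0, -0.0]
ft_force: [0.6, 0.9, 9.4]
grip_width: 0.0504
shift [-0.0001 -0.0003 -0.0016] turn [-0.0001  0.0008 -0.0005] j [-0.21  0.38 -0.35  0.85 -0.    2.93] t 5.7167
```

```bash
python3 -m crank '0 0 -0.002 0 0 0 -1;0 0 0 0 0 0 -1;0 0 0 0 0 0 -1;0 0 0 0 0 0 -1;0 0 -0.004 0 0 0 -1;0 0 -0.015 0 0 0 -1;0 0 -0.03 0 0 0 -1;0 0 -0.035 0 0 0 -1;0 0 -0.035 0 0 0 -1;0 0 -0.015 0 0 0 -1'; python3 d.py .5935 .2995 .12 1.5708
```

```text
clock: 6.55
eef_pos: [0.4654, -0.1007, 0.166]
tool_rot: [1.0, 0.0, -0.006, -0.001]
ft_force: [0.8, -0.7, 0.4]
grip_width: 0.0853
shift [ 0.1288 -0.4001  0.0454] turn [-0.0105  0.0072 -1.5705] j [-0.21  0.23 -0.14  1.21 -0.    2.93] t 6.55
```

```bash
python3 -m crank '0 0 0 -0.01 0.007 -0.12 -1;0 0 0 0 0 -0.12 -1;0 0 0 0 0 -0.12 -1;0 0 0 0 0 -0.12 -1;0 0 0 0 0 -0.12 -1;0 0 0 0 0 -0.12 -1;0 0 0 0 0 -0.12 -1;0 0 0 0 0 -0.12 -1;0 0 0 0 0 -0.12 -1;0 0 0 0 0 -0.12 -1;0 0 0 0 0 -0.12 -1;0 0 0 0 0 -0.12 -1;0 0 0 0 0 -0.12 -1'; python3 d.py .5935 .2995 .12 1.5708
python3 side.py blue 0
python3 - <<'E'
from h import *
b=viewer.camera("side")[:,:,::-1][100:300,280:480]
cv2.imwrite("pics/b5.png",cv2.resize(b,None,fx=3,fy=3))
E
```

```text
clock: 7.63
eef_pos: [0.4702, -0.1015, 0.1811]
tool_rot: [0.688, 0.725, 0.002, 0.011]
ft_force: [0.4, -0.4, 0.2]
grip_width: 0.0855
shift [0.3949 0.143  0.0584] turn [0.0191 0.0134 0.0522] j [-0.21  0.2  -0.14  1.21 -0.01  1.31] t 7.6333Traceback (most recent call last):
  File "side.py", line 12, in <module>
    s=least_squares(lambda q:(e(h(q))-e(a))[:3]-[-.0,0,0],[0,-.018],diff_step=1e-3,x_scale=[.01,.01])
    return func(*args, **kwargs)
    vector_fun = VectorFunction(
        fun_wrapped,
    ...<6 lines>...
        workers=workers
    )
    self._update_fun()
    ~~~~~~~~~~~~~~~~^^
    self.f = self.fun_wrapped(xp_copy(self.x))
             ~~~~~~~~~~~~~~~~^^^^^^^^^^^^^^^^^
    return np.atleast_1d(self.fun(x))
                         ~~~~~~~~^^^
    return self.f(x, *self.args, **self.kwargs)
           ~~~~~~^^^^^^^^^^^^^^^^^^^^^^^^^^^^^^
  File "side.py", line 12, in <lambda>
    s=least_squares(lambda q:(e(h(q))-e(a))[:3]-[-.0,0,0],[0,-.018],diff_step=1e-3,x_scale=[.01,.01])
                                      ~^^^
  File "side.py", line 11, in <lambda>
    e=lambda a:np.array([a[:,0].min(),a[:,0].max(),a[:,1].max()])
                         ~~~~~~~~~~^^
    return umr_minimum(a, axis, None, out, keepdims, initial, where)
ValueError: zero-size array to reduction operation minimum which has no identity
```

View pics/b5.png

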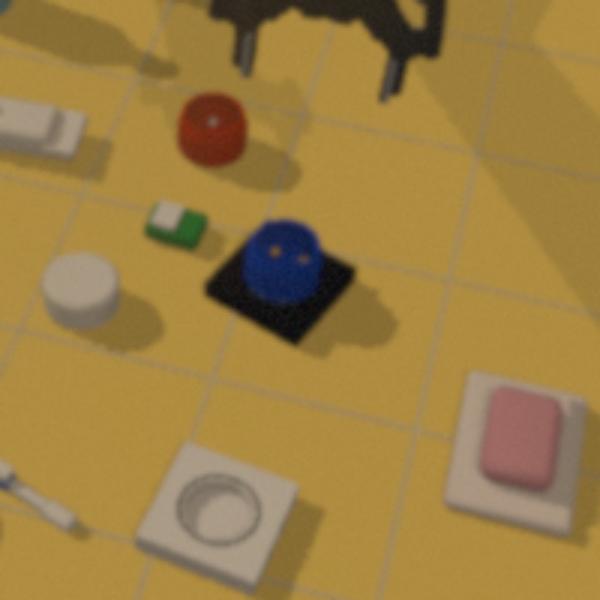

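The blue pot stands centred and seated on the black stand (side ≈(374,187)). 9 pictures viewed. On to the black cap.

```bash
python3 -m crank '0.015 0.005 0.002 0.019 0.013 0.052 -1;0.033 0.012 0.004 0 0 0 -1;0.033 0.012 0.004 0 0 0 -1;0.033 0.012 0.004 0 0 0 -1;0.033 0.012 0.004 0 0 0 -1;0.033 0.012 0.004 0 0 0 -1;0.033 0.012 0.004 0 0 0 -1;0.033 0.012 0.004 0 0 0 -1;0.033 0.012 0.004 0 0 0 -1;0.033 0.012 0.004 0 0 0 -1;0.033 0.012 0.004 0 0 0 -1;0.02 0.008 0.004 0 0 0 -1;0.01 0.004 0 0 0 0 -1;0.003 0.001 0 0 0 0 -1'; python3 d.py .5935 .2995 .06 1.5708
```

```text
clock: 8.9
eef_pos: [0.6273, 0.2884, 0.1348]
tool_rot: [0.731, 0.682, 0.001, 0.002]
ft_force: [-1.5, -0.6, -0.7]
grip_width: 0.0853
shift [ 0.0088 -0.0349  0.0746] turn [ 0.0052  0.0014 -0.0687] j [ 0.43  0.67  0.45  1.35 -0.    2.07] t 8.9
```

```bash
python3 -m crank '0.0088 -0.0349 0.005 0.0052 0.0014 -0.0687 -1;0 0 0.02 0 0 0 -1;0 0 0.02 0 0 0 -1'; python3 d.py .5935 .2995 .04 1.5708
```

```text
clock: 9.15
eef_pos: [0.5947, 0.3018, 0.0907]
tool_rot: [0.709, 0.706, 0.003, 0.001]
ft_force: [0.1, 0.1, 0.6]
grip_width: 0.0851
shift [-0.0024 -0.0015  0.0507] turn [ 0.0051 -0.0023 -0.0042] j [ 0.47  0.64  0.29  1.22 -0.    2.04] t 9.15
```

```bash
python3 -m crank '-0.0024 -0.0015 0.012 0.005 -0.0023 -0.004 -1;0 0 0.015 0 0 0 -1;0 0 0.012 0 0 0 -1;0 0 0.004 0 0 0 -1'; python3 d.py .5935 .2995 .022 1.5708
```

```text
clock: 9.48
eef_pos: [0.5898, 0.2955, 0.0435]
tool_rot: [0.71, 0.704, -0.004, -0.001]
ft_force: [-0.2, -0.4, 0.0]
grip_width: 0.0854
shift [0.0042 0.0038 0.0214] turn [-0.0061  0.0041 -0.0087] j [ 0.46  0.67  0.22  1.13 -0.    2.04] t 9.4833
```

```bash
python3 -m crank '0.0042 0.0038 0.008 -0.006 0.004 -0.009 -1;0 0 0.008 0 0 0 -1;0 0 0.005 0 0 0 -1'; python3 d.py .5935 .2995 .021 1.5708
```

```text
clock: 9.73
eef_pos: [0.5952, 0.2983, 0.0224]
tool_rot: [0.708, 0.706, 0.001, 0.0]
ft_force: [0.1, -0.3, 0.2]
grip_width: 0.0855
shift [ 0.0012 -0.0017  0.0014] turn [ 0.0019 -0.0006 -0.0035] j [ 0.46  0.7   0.2   1.08 -0.    2.04] t 9.7333
```

```bash
python3 -m crank '0.0012 -0.0015 0.001 0.0019 0 -0.003 1;0 0 0 0 0 0 1;0 0 0 0 0 0 1;0 0 0 0 0 0 1;0 0 0 0 0 0 1;0 0 0 0 0 0 1'; python3 d.py .5935 .2995 .021 1.5708; python3 side.py capb 1
```

```text
clock: 10.23
eef_pos: [0.5946, 0.2998, 0.0223]
tool_rot: [0.708, 0.707, 0.001, 0.0]
ft_force: [-0.0, -0.2, -0.4]
grip_width: 0.0122
shift [-0.0003 -0.0011  0.0013] turn [ 0.0015 -0.0013 -0.0014] j [0.47 0.7  0.2  1.08 0.   2.04] t 10.2333
tcp [0.5946 0.2998 0.0223] offset along axis -0.0077 underside rel z -0.0316 res [ 2.7 -3.6 -0.2] [241. 280. 348.]
```

```bash
python3 - <<'E'
from h import *
a=viewer.camera("top")[:,:,::-1][140:290,130:280]; b=viewer.camera("side")[:,:,::-1][240:390,190:340]
cv2.imwrite("pics/c1.png",np.hstack([cv2.resize(a,None,fx=2.6,fy=2.6),cv2.resize(b,None,fx=2.6,fy=2.6)]))
E
```

```text
(no output)
```

View pics/c1.png

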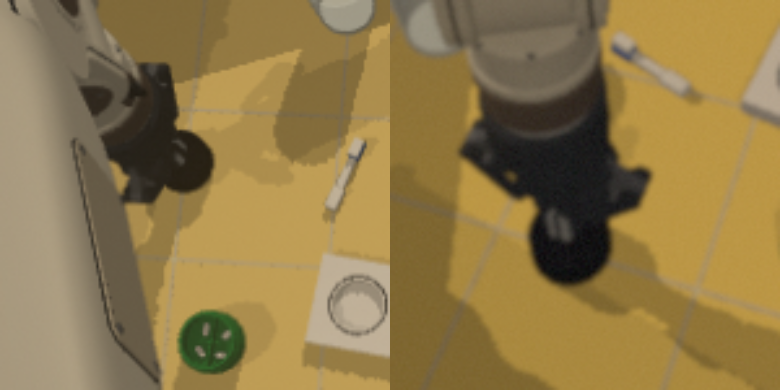

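```bash
python3 -m crank '0 0 -0.01 0 0 0 1;0 0 -0.02 0 0 0 -1;0 0 -0.03 0 0 0 -1;-0.03 0 -0.02 0 0 0 -1;-0.04 0 0 0 0 0 -1;-0.04 0 0 0 0 0 -1;-0.03 0 0 0 0 0 -1;-0.01 0 0 0 0 0 -1'; python3 - <<'E'
from h import *
# remeasure the black cap
ce={};ar=[]
I={}
for n,p in(("top",(202,202)),("side",(260,332))):
    im=viewer.camera(n)[:,:,::-1].copy(); I[n]=im
    H,S,V=cv2.split(cv2.cvtColor(im,cv2.COLOR_BGR2HSV)); c=blob(V<60,p,22); ce[n]=cen(c); ar.append(cv2.contourArea(c))
p,e=fit(ce,CAP); print(ce,ar,p,e)
b=I["side"][150:390,190:430]; cv2.imwrite("pics/c2.png",np.hstack([cv2.resize(I["top"][130:290,130:290],(400,400)),cv2.resize(b,(400,400))]))
E
python3 d.py .5935 .2995 .021 1.5708
```

```text
clock: 11.05
eef_pos: [0.5954, 0.1497, 0.1111]
tool_rot: [0.704, 0.71, 0.003, 0.002]
ft_force: [0.2, -0.3, -0.2]
grip_width: 0.0833
shift [ 0.1502 -0.0019  0.0907] turn [ 0.0078 -0.0019  0.0076] j [ 0.25  0.52  0.14  1.18 -0.    1.81] t 11.1Traceback (most recent call last):
  File "<stdin>", line 7, in <module>
  File "h.py", line 21, in blob
    c=cv2.convexHull(max(cs,key=cv2.contourArea)); return c
                     ~~~^^^^^^^^^^^^^^^^^^^^^^^^
ValueError: max() iterable argument is empty
```

```bash
python3 - <<'E'
from h import *
T=viewer.camera("top")[:,:,::-1]; S=viewer.camera("side")[:,:,::-1]
cv2.imwrite("pics/t3.png",T);cv2.imwrite("pics/s3.png",S)
cv2.imwrite("pics/c2.png",np.hstack([cv2.resize(T[100:340,100:340],(400,400)),cv2.resize(S[150:390,190:430],(400,400))]))
E
```

```text
(no output)
```

View pics/c2.png

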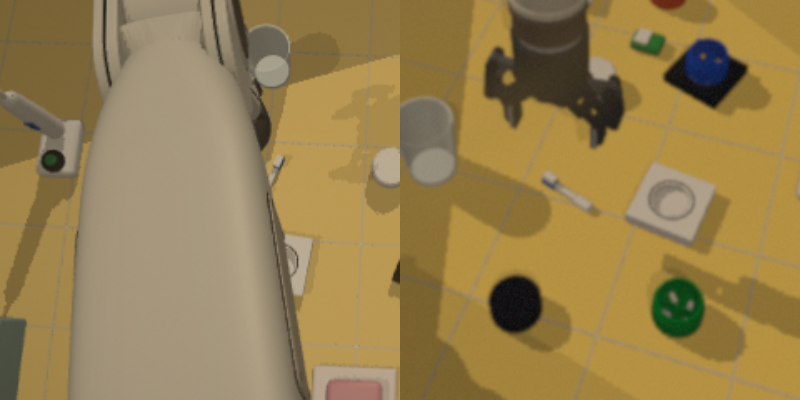

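```bash
python3 - <<'E'
from h import *
o=readout.get_obs();t=o["eef_pos"];print(t,o["grip_width"])
for z in(-.02,-.01,0,.01,.02): print(z,proj("side",[t+[.046,0,z],t+[-.046,0,z]]).round(1).tolist())
im=cv2.imread("pics/s3.png");H,S,V=cv2.split(cv2.cvtColor(im,cv2.COLOR_BGR2HSV));c=blob(V<60,(260,332),24)
print(cen(c),cv2.contourArea(c))
print("if z=0:",least_squares(lambda q:cen(hull("side",np.r_[q,0],CAP))-cen(c),[.59,.3]).x)
E
```

```text
[0.59563706 0.15321549 0.11050755] 0.08551314522710031
-0.02 [[261.3, 238.8], [306.9, 251.0]]
-0.01 [[260.9, 235.6], [306.8, 247.9]]
0 [[260.5, 232.5], [306.8, 244.8]]
0.01 [[260.1, 229.3], [306.8, 241.6]]
0.02 [[259.6, 226.0], [306.8, 238.4]]
[259.01821731 332.16937758] 768.5
if z=0: [0.59252014 0.30074024]
```

```bash
python3 -m crank '0.03 0 0 0.008 -0.002 0.0076 -1;0.035 0 0.01 0 0 0 -1;0.035 0 0.01 0 0 0 -1;0.03 0 0.01 0 0 0 -1;0.012 0 0.005 0 0 0 -1;0.004 0 0.005 0 0 0 -1'; python3 d.py .593 .3005 .04 1.5708
```

```text
clock: 11.7
eef_pos: [0.5954, 0.3135, 0.0717]
tool_rot: [0.705, 0.709, 0.004, -0.001]
ft_force: [-0.2, 0.5, 1.0]
grip_width: 0.0858
shift [-0.0132 -0.0026  0.0316] turn [ 0.0031 -0.0073  0.0065] j [0.48 0.66 0.28 1.18 0.01 2.05] t 11.7
```

```bash
python3 -m crank '-0.0132 -0.0026 0.008 0.003 -0.007 0.0065 -1;0 0 0.01 0 0 0 -1;0 0 0.008 0 0 0 -1;0 0 0.005 0 0 0 -1'; python3 d.py .593 .3005 .015 1.5708
```

```text
clock: 12.03
eef_pos: [0.591, 0.3052, 0.0375]
tool_rot: [0.704, 0.71, -0.0, -0.0]
ft_force: [-0.4, -0.2, -1.2]
grip_width: 0.0856
shift [-0.0047  0.002   0.0225] turn [-0.001  -0.0002  0.0078] j [0.48 0.68 0.22 1.11 0.   2.04] t 12.0333
```

```bash
python3 -m crank '-0.0047 0.002 0.007 0 0 0.0078 -1;0 0 0.007 0 0 0 -1;0 0 0.006 0 0 0 -1'; python3 d.py .593 .3005 -0.004 1.5708
```

```text
clock: 12.28
eef_pos: [0.5938, 0.299, 0.0159]
tool_rot: [0.708, 0.706, -0.0, -0.0]
ft_force: [0.7, -0.2, 0.2]
grip_width: 0.0854
shift [ 0.0015 -0.0008  0.0199] turn [-0.0007 -0.0005 -0.0027] j [0.47 0.7  0.2  1.07 0.   2.04] t 12.2833
```

```bash
python3 -m crank '0.0015 -0.0008 0.005 0 0 -0.002 -1;0 0 0.005 0 0 0 -1';python3 -m crank '0 0 0.004 0 0 0 -1';python3 -m crank '0 0 0.003 0 0 0 -1'; python3 d.py .593 .3005 -0.004 1.5708
```

```text
clock: 12.45
eef_pos: [0.5933, 0.2995, 0.0045]
tool_rot: [0.708, 0.706, -0.0, -0.001]
ft_force: [-0.1, -0.5, -0.1]
grip_width: 0.0854
clock: 12.53
eef_pos: [0.5933, 0.2992, -0.0001]
tool_rot: [0.708, 0.706, -0.0, -0.001]
ft_force: [0.9, 0.0, -0.2]
grip_width: 0.0857
clock: 12.62
eef_pos: [0.5932, 0.2991, -0.0037]
tool_rot: [0.708, 0.706, -0.0, -0.001]
ft_force: [0.5, 1.2, 1.1]
grip_width: 0.0854
shift [ 0.0014 -0.0002  0.0003] turn [-0.0015 -0.0003 -0.003 ] j [0.47 0.72 0.18 1.03 0.   2.04] t 12.6167
```

```bash
python3 -m crank '0.001 0 0 0 0 0 1;0 0 0 0 0 0 1;0 0 0 0 0 0 1;0 0 0 0 0 0 1'; python3 -m crank '0 0 0 0 0 0 1'; python3 d.py .593 .3005 -0.004 1.5708; python3 side.py capb 1
```

```text
clock: 12.95
eef_pos: [0.5938, 0.3007, -0.0028]
tool_rot: [0.708, 0.706, 0.0, -0.0]
ft_force: [0.4, 0.1, -0.9]
grip_width: 0.0551
clock: 13.03
eef_pos: [0.594, 0.3009, -0.0023]
tool_rot: [0.708, 0.706, 0.001, -0.0]
ft_force: [0.4, -0.3, 0.8]
grip_width: 0.0553
shift [-0.0004 -0.001   0.0017] turn [ 0.0006 -0.0013 -0.0026] j [0.47 0.72 0.18 1.03 0.   2.04] t 13.0333
tcp [ 0.594   0.3009 -0.0023] offset along axis -0.0119 underside rel z -0.0126 res [ 4.9 -6.7 -0.4] [240. 284. 348.]
```

```bash
python3 -m crank '0 0 -0.01 0 0 0 1;0 0 -0.02 0 0 0 1;0 0 -0.03 0 0 0 1;0 0 -0.03 0 0 0 1;0 0 -0.02 0 0 0 1;-0.02 -0.006 -0.01 0 0 0 1'; python3 d.py .473 -.1015 .13 1.5708; python3 - <<'E'
from h import *
im=cv2.imread("pics/s3.png");a=im.astype(int);m=a[:,:,0]>a[:,:,2]+10
k=np.zeros(m.shape,np.uint8);cv2.circle(k,(374,187),22,1,-1)
P=np.argwhere(m&(k>0))[:,::-1].astype(np.int32);h=cv2.convexHull(P);print(cen(h),cv2.contourArea(h),P.min(0),P.max(0))
s=least_squares(lambda q:cen(hull("side",np.r_[q,.011],POT))-cen(h),[.47,-.1]);print("blue xy",s.x)
q=hull("side",np.r_[s.x,.011],POT).reshape(-1,2);print(q.min(0),q.max(0),cv2.contourArea(q))
E
```

```text
clock: 13.58
eef_pos: [0.5849, 0.2821, 0.1199]
tool_rot: [0.707, 0.707, -0.003, -0.002]
ft_force: [-0.1, -0.9, -0.4]
grip_width: 0.0551
shift [-0.3834 -0.1124 -0.0086] turn [-0.008   0.0017  0.0011] j [0.45 0.6  0.29 1.27 0.   2.02] t 13.5833
[373.95049505 187.76182618] 606.0 [360 174] [388 201]
blue xy [ 0.47293432 -0.09657204]
[360.54697 173.422  ] [387.275  201.8842] 616.3265325755347
```

```bash
python3 -m crank '-0.03 -0.009 0 -0.008 0.0017 0.001 1;-0.035 -0.0105 0 0 0 0 1;-0.035 -0.0105 0 0 0 0 1;-0.035 -0.0105 0 0 0 0 1;-0.035 -0.0105 0 0 0 0 1;-0.035 -0.0105 0 0 0 0 1;-0.035 -0.0105 0 0 0 0 1;-0.035 -0.0105 0 0 0 0 1;-0.035 -0.0105 0 0 0 0 1;-0.03 -0.009 0 0 0 0 1;-0.015 -0.004 0 0 0 0 1;-0.008 -0.002 0 0 0 0 1'; python3 d.py .473 -.0995 .09 1.5708
```

```text
clock: 14.58
eef_pos: [0.4775, -0.0938, 0.1336]
tool_rot: [0.705, 0.709, 0.011, 0.008]
ft_force: [0.1, 0.2, -0.5]
grip_width: 0.0555
shift [-0.0059 -0.0057  0.0434] turn [ 0.0269 -0.0045  0.0055] j [-0.2   0.25 -0.21  1.09  0.01  1.37] t 14.5833
```

```bash
python3 -m crank '-0.0059 -0.0057 0.01 0.027 -0.0045 0.0055 1;0 0 0.015 0 0 0 1;0 0 0.012 0 0 0 1;0 0 0.004 0 0 0 1'; python3 d.py .473 -.0995 .06 1.5708
```

```text
clock: 14.92
eef_pos: [0.4736, -0.1016, 0.0934]
tool_rot: [0.709, 0.706, 0.0, 0.001]
ft_force: [0.5, 0.7, 0.2]
grip_width: 0.0554
shift [ 0.0022 -0.0007  0.0334] turn [ 0.0024  0.0018 -0.0041] j [-0.21  0.3  -0.25  1.01 -0.    1.36] t 14.9167
```

```bash
python3 -m crank '0.0022 -0.0007 0.01 0.0024 0.0018 -0.004 1;0 0 0.01 0 0 0 1;0 0 0.006 0 0 0 1'; python3 d.py .473 -.0995 .0485 1.5708
```

```text
clock: 15.17
eef_pos: [0.4738, -0.097, 0.0654]
tool_rot: [0.706, 0.709, -0.0, -0.001]
ft_force: [0.6, 0.3, -0.9]
grip_width: 0.0556
shift [-0.0025 -0.0008  0.0169] turn [-0.0016 -0.0008  0.004 ] j [-0.2   0.33 -0.29  0.95  0.    1.36] t 15.1667
```

```bash
python3 - <<'E'
from h import *
b=viewer.camera("side")[:,:,::-1][120:240,310:430]
cv2.imwrite("pics/c4.png",cv2.resize(b,(480,480),interpolation=cv2.INTER_CUBIC))
E
```

```text
(no output)
```

View pics/c4.png

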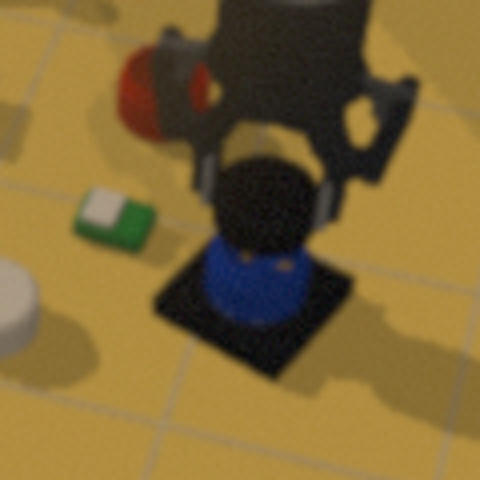

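Picture: cap (side ≈(376,172)) directly above the blue pot (≈(375,190)), gripped level. Lower it with force checks.

```bash
python3 -m crank '-0.0025 -0.0008 0.005 0 0 0.004 1;0 0 0.005 0 0 0 1'; python3 -m crank '0 0 0.003 0 0 0 1';python3 -m crank '0 0 0.003 0 0 0 1'; python3 d.py .473 -.0995 .0435 1.5708
```

```text
clock: 15.38
eef_pos: [0.4727, -0.0985, 0.0539]
tool_rot: [0.706, 0.708, -0.001, -0.002]
ft_force: [-0.4, 0.1, 0.4]
grip_width: 0.0557
clock: 15.47
eef_pos: [0.4727, -0.0983, 0.0504]
tool_rot: [0.706, 0.708, -0.001, -0.002]
ft_force: [0.8, -0.2, -1.1]
grip_width: 0.0554
clock: 15.55
eef_pos: [0.4728, -0.0982, 0.0472]
tool_rot: [0.706, 0.708, -0.001, -0.002]
ft_force: [-0.3, -0.2, -0.9]
grip_width: 0.0554
shift [-0.0013  0.0002  0.0037] turn [-0.0035 -0.0014  0.0023] j [-0.21  0.36 -0.31  0.91  0.    1.36] t 15.55
```

```bash
python3 -m crank '-0.001 0 0.002 -0.003 -0.001 0.002 1'; python3 -m crank '0 0 0.0015 0 0 0 1';python3 -m crank '0 0 0.0015 0 0 0 1'; python3 d.py .473 -.0995 .0435 1.5708
```

```text
clock: 15.63
eef_pos: [0.4729, -0.0992, 0.045]
tool_rot: [0.707, 0.707, 0.0, -0.0]
ft_force: [0.1, -0.0, -0.6]
grip_width: 0.0554
clock: 15.72
eef_pos: [0.4729, -0.0993, 0.0433]
tool_rot: [0.707, 0.707, 0.0, -0.0]
ft_force: [-0.5, 0.5, -0.1]
grip_width: 0.0554
clock: 15.8
eef_pos: [0.473, -0.0994, 0.0419]
tool_rot: [0.707, 0.707, 0.0, 0.0]
ft_force: [-1.4, 1.0, 8.0]
grip_width: 0.0554
shift [-0.0001 -0.     -0.0016] turn [ 0.0003 -0.0003 -0.0002] j [-0.21  0.36 -0.32  0.89  0.    1.36] t 15.8
```

```bash
python3 -m crank '0 0 -0.001 0 0 0 -1;0 0 0 0 0 0 -1;0 0 0 0 0 0 -1;0 0 0 0 0 0 -1;0 0 -0.005 0 0 0 -1;0 0 -0.015 0 0 0 -1;0 0 -0.03 0 0 0 -1;0 0 -0.03 0 0 0 -1;-0.02 0.013 0 0 0 0 -1;-0.035 0.023 0 0 0 0 -1;-0.035 0.023 0 0 0 0 -1;-0.03 0.02 0 0 0 0 -1;-0.012 0.008 0 0 0 0 -1;-0.004 0.002 0 0 0 0 -1'; python3 d.py .566 -.24 .07 1.5708
```

```text
clock: 16.97
eef_pos: [0.5652, -0.2393, 0.1326]
tool_rot: [0.705, 0.709, 0.001, 0.003]
ft_force: [-0.4, 0.1, 0.1]
grip_width: 0.0852
shift [-0.0005  0.0005  0.0626] turn [0.0053 0.002  0.0053] j [-0.4   0.51  0.17  1.23  0.    1.16] t 16.9667
```

```bash
python3 -m crank '-0.0005 0.0005 0.01 0.005 0.002 0.005 -1;0 0 0.02 0 0 0 -1;0 0 0.02 0 0 0 -1;0 0 0.015 0 0 0 -1;0 0 0.006 0 0 0 -1'; python3 d.py .566 -.24 .03 1.5708
```

```text
clock: 17.38
eef_pos: [0.5653, -0.2383, 0.06]
tool_rot: [0.707, 0.707, 0.001, 0.001]
ft_force: [-0.3, 0.5, -0.1]
grip_width: 0.0856
shift [-0.0017  0.0007  0.03  ] turn [ 0.0019 -0.0004 -0.0011] j [-0.4   0.56  0.07  1.08  0.    1.17] t 17.3833
```

```bash
python3 -m crank '-0.0017 0.0007 0.01 0.002 0 -0.001 -1;0 0 0.01 0 0 0 -1;0 0 0.01 0 0 0 -1;0 0 0.008 0 0 0 -1;0 0 0.006 0 0 0 -1';python3 -m crank '0 0 0.004 0 0 0 -1'; python3 d.py .566 -.24 0 1.5708
```

```text
clock: 17.8
eef_pos: [0.5642, -0.2365, 0.0123]
tool_rot: [0.706, 0.708, -0.0, -0.002]
ft_force: [-0.1, -0.2, 0.8]
grip_width: 0.0854
clock: 17.88
eef_pos: [0.564, -0.2363, 0.0074]
tool_rot: [0.706, 0.708, -0.0, -0.002]
ft_force: [0.4, 0.1, 0.0]
grip_width: 0.0853
shift [-0.0038  0.002   0.0074] turn [-0.0033 -0.0023  0.0033] j [-0.4   0.62  0.02  0.97  0.    1.17] t 17.8833
```

```bash
python3 -m crank '-0.0038 0.002 0.003 -0.003 -0.002 0.003 -1;0 0 0.003 0 0 0 -1';python3 -m crank '0 0 0.001 0 0 0 1;0 0 0 0 0 0 1;0 0 0 0 0 0 1;0 0 0 0 0 0 1;0 0 0 0 0 0 1'; python3 d.py .566 -.24 0 1.5708; python3 side.py red 1
```

```text
clock: 18.05
eef_pos: [0.5663, -0.2403, 0.0007]
tool_rot: [0.707, 0.707, 0.0, 0.0]
ft_force: [0.5, -0.1, -0.0]
grip_width: 0.0855
clock: 18.47
eef_pos: [0.5675, -0.2415, 0.0014]
tool_rot: [0.707, 0.707, 0.001, 0.001]
ft_force: [0.1, -0.4, -0.2]
grip_width: 0.0556
shift [ 0.0015 -0.0015  0.0014] turn [ 0.0029  0.0012 -0.0007] j [-0.4   0.63  0.02  0.96  0.    1.17] t 18.4667
tcp [ 0.5675 -0.2415  0.0014] offset along axis 0.0026 underside rel z 0.0026 res [-1.2  1.6  0.1] [339. 360. 153.]
```

```bash
python3 -m crank '0 0 -0.01 0.0029 0.0012 0 1;0 0 -0.02 0 0 0 1;0 0 -0.03 0 0 0 1;0 0 -0.03 0 0 0 1;0 0 -0.025 0 0 0 1;0 0 -0.015 0 0 0 1'; python3 d.py .4655 .1155 .12 1.5708
```

```text
clock: 19.02
eef_pos: [0.5625, -0.2393, 0.1291]
tool_rot: [0.707, 0.707, -0.003, -0.008]
ft_force: [-0.4, -0.5, -0.1]
grip_width: 0.0558
shift [ 0.3546 -0.0971  0.0128] turn [-0.0148 -0.0064 -0.0007] j [-0.4   0.52  0.19  1.25  0.    1.17] t 19.0167
```

```bash
python3 -m crank '0.015 -0.004 0 -0.0148 -0.0064 0 1;0.03 -0.008 0 0 0 0 1;0.033 -0.009 0 0 0 0 1;0.033 -0.009 0 0 0 0 1;0.033 -0.009 0 0 0 0 1;0.033 -0.009 0 0 0 0 1;0.033 -0.009 0 0 0 0 1;0.033 -0.009 0 0 0 0 1;0.033 -0.009 0 0 0 0 1;0.03 -0.008 0 0 0 0 1;0.025 -0.007 0 0 0 0 1;0.015 -0.004 0 0 0 0 1;0.006 -0.002 0 0 0 0 1'; python3 d.py .4655 .1155 .06 1.5708
```

```text
clock: 20.1
eef_pos: [0.4684, 0.1232, 0.1333]
tool_rot: [0.71, 0.704, 0.005, 0.009]
ft_force: [0.1, -0.3, -0.8]
grip_width: 0.0558
shift [-0.0073 -0.0043  0.0733] turn [ 0.0199  0.0056 -0.0081] j [ 0.26  0.25 -0.21  1.1  -0.01  1.84] t 20.1
```

```bash
python3 -m crank '-0.0073 -0.0043 0.01 0.02 0.0056 -0.008 1;0 0 0.02 0 0 0 1;0 0 0.02 0 0 0 1;0 0 0.012 0 0 0 1;0 0 0.005 0 0 0 1'; python3 d.py .4655 .1155 .04 1.5708; python3 side.py red 1
```

```text
clock: 20.52
eef_pos: [0.4666, 0.1174, 0.067]
tool_rot: [0.705, 0.709, 0.003, 0.002]
ft_force: [0.4, -0.0, -0.8]
grip_width: 0.0557
shift [-0.0019 -0.0013  0.027 ] turn [ 0.0074 -0.0012  0.0049] j [ 0.25  0.32 -0.3   0.94 -0.    1.81] t 20.5167
tcp [0.4666 0.1174 0.067 ] offset along axis 0.0044 underside rel z 0.0042 res [-0.8  1.7  0.2] [339. 368. 266.]
```

```bash
python3 -m crank '-0.0019 -0.001 0.01 0.007 -0.001 0.005 1;0 0 0.012 0 0 0 1;0 0 0.008 0 0 0 1;0 0 0.003 0 0 0 1'; python3 d.py .4655 .1155 .0174 1.5708
```

```text
clock: 20.9
eef_pos: [0.4676, 0.114, 0.0336]
tool_rot: [0.708, 0.706, 0.001, 0.001]
ft_force: [-0.7, -0.4, -0.2]
grip_width: 0.0556
shift [ 0.0015 -0.0021  0.0161] turn [ 0.0025 -0.0001 -0.0033] j [ 0.24  0.37 -0.34  0.86 -0.    1.81] t 20.9
```

```bash
python3 - <<'E'
from h import *
b=viewer.camera("side")[:,:,::-1][200:320,290:410]
cv2.imwrite("pics/r1.png",cv2.resize(b,(480,480),interpolation=cv2.INTER_CUBIC))
E
```

```text
(no output)
```

View pics/r1.png

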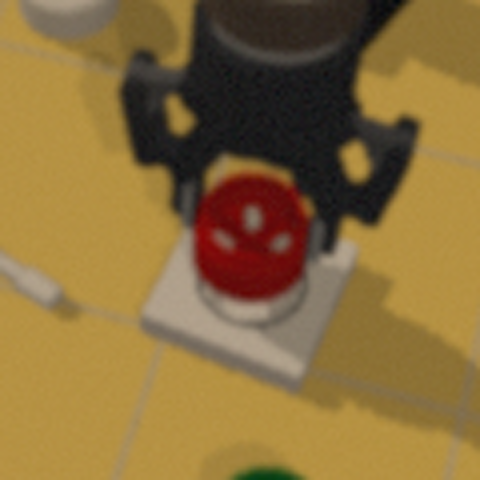

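The red pot (side ≈(353,259)) stands right over the recess ring (≈(353,273)), so I go on down.

```bash
python3 -m crank '0.0015 -0.0018 0.005 0.002 0 -0.003 1;0 0 0.005 0 0 0 1'; python3 -m crank '0 0 0.003 0 0 0 1'; python3 d.py .4655 .1155 .0124 1.5708
```

```text
clock: 21.12
eef_pos: [0.4668, 0.1156, 0.024]
tool_rot: [0.707, 0.707, 0.001, 0.001]
ft_force: [-0.1, -0.1, -1.5]
grip_width: 0.0556
clock: 21.2
eef_pos: [0.467, 0.1157, 0.0208]
tool_rot: [0.707, 0.707, 0.001, 0.001]
ft_force: [-0.7, 0.0, -1.0]
grip_width: 0.0559
shift [-0.0002 -0.0015  0.0084] turn [ 0.0027 -0.0006 -0.0006] j [ 0.24  0.38 -0.35  0.83 -0.    1.81] t 21.2
```

```bash
python3 -m crank '0 -0.0013 0.003 0.002 0 0 1;0 0 0.003 0 0 0 1'; python3 -m crank '0 0 0.002 0 0 0 1';  python3 -m crank '0 0 0.0015 0 0 0 1'; python3 d.py .4655 .1155 .0124 1.5708
```

```text
clock: 21.37
eef_pos: [0.4659, 0.1159, 0.0146]
tool_rot: [0.707, 0.707, 0.001, 0.0]
ft_force: [0.0, 0.5, -0.6]
grip_width: 0.0555
clock: 21.45
eef_pos: [0.4659, 0.116, 0.0122]
tool_rot: [0.707, 0.707, 0.001, 0.0]
ft_force: [-0.4, 0.4, -1.0]
grip_width: 0.0557
clock: 21.53
eef_pos: [0.4659, 0.116, 0.011]
tool_rot: [0.707, 0.707, 0.001, 0.0]
ft_force: [-5.6, -2.5, 20.9]
grip_width: 0.0555
shift [-0.0005 -0.0004 -0.0014] turn [ 0.0013 -0.0008 -0.    ] j [ 0.24  0.4  -0.37  0.81  0.    1.81] t 21.5333
```

```bash
python3 -m crank '0 0 -0.0015 0 0 0 -1;0 0 0 0 0 0 -1;0 0 0 0 0 0 -1;0 0 0 0 0 0 -1;0 0 -0.005 0 0 0 -1;0 0 -0.015 0 0 0 -1;0 0 -0.03 0 0 0 -1;0 0 -0.03 0 0 0 -1;0 0 -0.02 0 0 0 -1;0.015 -0.005 0 0 0 0 -1;0.03 -0.009 0 0 0 0 -1;0.033 -0.01 0 0 0 0 -1;0.03 -0.009 0 0 0 0 -1;0.015 -0.005 0 0 0 0 -1;0.007 -0.002 0 0 0 0 -1'; python3 d.py .4235 .2525 .06 1.5708
```

```text
clock: 22.78
eef_pos: [0.4275, 0.2496, 0.1232]
tool_rot: [0.71, 0.704, 0.004, 0.002]
ft_force: [-0.3, -1.2, -0.3]
grip_width: 0.0857
shift [ 0.0026 -0.0045  0.0632] turn [ 0.0086 -0.0041 -0.0083] j [ 0.53  0.29 -0.19  1.09 -0.    2.11] t 22.7833
```

```bash
python3 -m crank '0.0026 -0.0045 0.01 0.0086 -0.004 -0.008 -1;0 0 0.02 0 0 0 -1;0 0 0.018 0 0 0 -1;0 0 0.01 0 0 0 -1'; python3 d.py .4235 .2525 .03 1.5708
```

```text
clock: 23.12
eef_pos: [0.4248, 0.2545, 0.0656]
tool_rot: [0.706, 0.709, 0.003, 0.001]
ft_force: [-1.4, -0.3, 0.4]
grip_width: 0.0855
shift [-0.0021 -0.0016  0.0356] turn [ 0.006  -0.0028  0.0044] j [ 0.54  0.35 -0.27  0.95 -0.    2.11] t 23.1167
```

```bash
python3 -m crank '-0.0021 -0.0016 0.01 0.006 -0.003 0.004 -1;0 0 0.01 0 0 0 -1;0 0 0.01 0 0 0 -1;0 0 0.008 0 0 0 -1;0 0 0.004 0 0 0 -1'; python3 d.py .4235 .2525 .003 1.5708
```

```text
clock: 23.53
eef_pos: [0.4206, 0.246, 0.0166]
tool_rot: [0.709, 0.705, -0.006, -0.001]
ft_force: [-1.2, -0.8, 0.5]
grip_width: 0.0854
shift [0.0066 0.003  0.0135] turn [-0.0089  0.0069 -0.0048] j [ 0.53  0.41 -0.33  0.85 -0.    2.11] t 23.5333
```

```bash
python3 -m crank '0.0066 0.003 0.005 -0.009 0.007 -0.005 -1;0 0 0.005 0 0 0 -1;0 0 0.003 0 0 0 -1';python3 d.py .4235 .2525 .001 1.5708;python3 -m crank '0 0 0.001 0 0 0 1;0 0 0 0 0 0 1;0 0 0 0 0 0 1;0 0 0 0 0 0 1;0 0 0 0 0 0 1'; python3 d.py .4235 .2525 0 1.5708; python3 side.py green 1
```

```text
clock: 23.78
eef_pos: [0.4239, 0.2519, 0.0018]
tool_rot: [0.708, 0.707, -0.0, -0.0]
ft_force: [0.7, -1.1, -1.3]
grip_width: 0.0851
shift [ 0.0006 -0.0004  0.0008] turn [-0.0001  0.0001 -0.0012] j [ 0.54  0.43 -0.34  0.8  -0.    2.11] t 23.7833
clock: 24.2
eef_pos: [0.425, 0.2528, 0.0021]
tool_rot: [0.707, 0.707, 0.001, 0.0]
ft_force: [-0.9, 1.3, -0.8]
grip_width: 0.0549
shift [-0.0003 -0.0015  0.0021] turn [ 0.0021 -0.0012 -0.0007] j [ 0.54  0.43 -0.34  0.8  -0.    2.11] t 24.2
tcp [0.425  0.2528 0.0021] offset along axis -0.0079 underside rel z -0.0121 res [-0.3  2.2  0.5] [340. 370. 351.]
```

```bash
python3 -m crank '0 0 -0.01 0.002 -0.001 0 1;0 0 -0.02 0 0 0 1;0 0 -0.03 0 0 0 1;0 0 -0.03 0 0 0 1;0 0 -0.02 0 0 0 1;0 0 -0.01 0 0 0 1'; python3 d.py .466 .1165 .1 1.5708
```

```text
clock: 24.75
eef_pos: [0.4213, 0.2508, 0.1233]
tool_rot: [0.707, 0.707, -0.005, -0.001]
ft_force: [0.3, -0.1, 0.2]
grip_width: 0.0551
shift [-0.1341  0.0449  0.0236] turn [-0.009   0.0053 -0.0003] j [ 0.54  0.29 -0.18  1.11  0.    2.11] t 24.75
```

```bash
python3 -m crank '-0.01 0.004 0 -0.009 0.005 0 1;-0.022 0.007 0.002 0 0 0 1;-0.025 0.008 0.004 0 0 0 1;-0.025 0.008 0.004 0 0 0 1;-0.022 0.007 0.003 0 0 0 1;-0.016 0.005 0.002 0 0 0 1;-0.008 0.003 0 0 0 0 1;-0.003 0.001 0 0 0 0 1'; python3 d.py .466 .1165 .065 1.5708
```

```text
clock: 25.42
eef_pos: [0.467, 0.1126, 0.1073]
tool_rot: [0.706, 0.708, 0.004, 0.002]
ft_force: [0.9, 0.4, -0.4]
grip_width: 0.055
shift [ 0.0038 -0.0013  0.0423] turn [ 0.0079 -0.0027  0.004 ] j [ 0.24  0.27 -0.25  1.04  0.    1.8 ] t 25.4167
```

```bash
python3 -m crank '0.0038 -0.0013 0.008 0.008 -0.003 0.004 1;0 0 0.012 0 0 0 1;0 0 0.01 0 0 0 1;0 0 0.004 0 0 0 1'; python3 d.py .466 .1165 .055 1.5708
```

```text
clock: 25.75
eef_pos: [0.4657, 0.1175, 0.0711]
tool_rot: [0.708, 0.706, 0.0, -0.0]
ft_force: [0.0, 1.3, -1.7]
grip_width: 0.0552
shift [-0.0011  0.0003  0.0161] turn [ 0.     -0.0011 -0.0018] j [ 0.25  0.32 -0.29  0.96  0.    1.82] t 25.75
```

```bash
python3 - <<'E'
from h import *
b=viewer.camera("side")[:,:,::-1][200:320,290:410]
cv2.imwrite("pics/g1.png",cv2.resize(b,(480,480),interpolation=cv2.INTER_CUBIC))
E
```

```text
(no output)
```

View pics/g1.png

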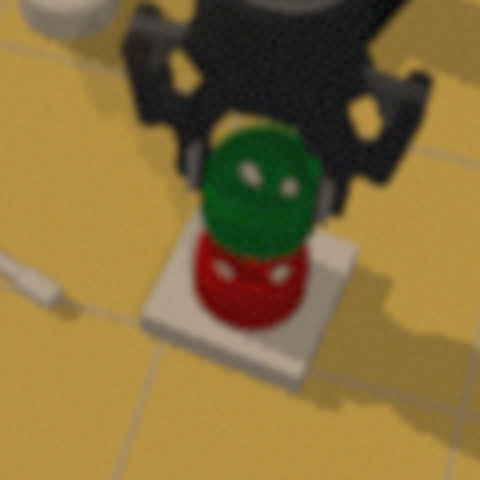

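```bash
python3 - <<'E'
from h import *
for p in([.466,.117,.031],[.466,.117,.089],[.466,.122,.089]): print(proj("side",p))
im=viewer.camera("side")[:,:,::-1].astype(int); B,G,Rr=[im[:,:,i] for i in range(3)]
for m in((Rr>2*G)&(Rr>B+40),(G>Rr+15)&(G>B+15)):
    a=np.argwhere(m[220:300,320:390])[:,::-1]+[320,220]; print(a.min(0),a.max(0))
for p in([.466,.117,.011],[.466,.117,.069]): h=hull("side",np.array(p),POT).reshape(-1,2); print(h.min(0),h.max(0))
E
```

```text
[[352.73010751 264.52432842]]
[[354.71943962 247.63647051]]
[[354.05096468 249.7056477 ]]
[339 258] [366 281]
[340 231] [370 263]
[337.81488 247.94427] [367.79465 281.16806]
[339.08853 230.3236 ] [370.51517 264.91425]
```

Green (side ≈(355,248)) is over red (≈(352.5,268)), as the model predicts for coaxial pots. Lower.

```bash
python3 -m crank '-0.001 0 0.006 0 -0.001 -0.0018 1;0 0 0.006 0 0 0 1'; python3 -m crank '0 0 0.003 0 0 0 1'; python3 d.py .466 .1165 .047 1.5708
```

```text
clock: 26.02
eef_pos: [0.4666, 0.118, 0.06]
tool_rot: [0.706, 0.708, 0.001, 0.001]
ft_force: [0.1, 0.1, -1.2]
grip_width: 0.0545
clock: 26.1
eef_pos: [0.4665, 0.1183, 0.0565]
tool_rot: [0.706, 0.708, 0.001, 0.001]
ft_force: [-0.2, 0.2, 0.0]
grip_width: 0.055
shift [-0.0018 -0.0005  0.0095] turn [ 0.0021 -0.0006  0.0031] j [ 0.25  0.34 -0.31  0.92  0.    1.82] t 26.1
```

```bash
python3 -m crank '-0.0018 -0.0005 0.003 0.002 0 0.003 1;0 0 0.002 0 0 0 1'; python3 -m crank '0 0 0.002 0 0 0 1'; python3 -m crank '0 0 0.0015 0 0 0 1'; python3 d.py .466 .1165 .047 1.5708
```

```text
clock: 26.27
eef_pos: [0.4659, 0.1168, 0.0509]
tool_rot: [0.707, 0.707, 0.0, -0.0]
ft_force: [-0.7, 1.1, -0.3]
grip_width: 0.0547
clock: 26.35
eef_pos: [0.466, 0.1168, 0.0488]
tool_rot: [0.707, 0.707, 0.0, -0.0]
ft_force: [-0.6, 0.7, 5.4]
grip_width: 0.0548
clock: 26.43
eef_pos: [0.4665, 0.1172, 0.0478]
tool_rot: [0.707, 0.707, 0.001, -0.0]
ft_force: [-2.4, 2.8, 9.8]
grip_width: 0.0546
shift [-0.0007 -0.0005  0.0008] turn [ 0.0012 -0.0019  0.0004] j [ 0.25  0.35 -0.32  0.9   0.    1.82] t 26.4333
```

```bash
python3 -m crank '0 0 0.0015 0 0 0 1'; python3 -m crank '0 0 0.0015 0 0 0 1'
```

```text
clock: 26.52
eef_pos: [0.4668, 0.1177, 0.047]
tool_rot: [0.707, 0.707, 0.002, -0.0]
ft_force: [-2.1, 1.1, 3.9]
grip_width: 0.0547
clock: 26.6
eef_pos: [0.4669, 0.1178, 0.0468]
tool_rot: [0.707, 0.707, 0.002, -0.0]
ft_force: [-6.1, -1.8, 18.2]
grip_width: 0.0552
```

```bash
python3 -m crank '0 0 -0.0015 0 0 0 -1;0 0 0 0 0 0 -1;0 0 0 0 0 0 -1;0 0 0 0 0 0 -1;0 0 -0.005 0 0 0 -1;0 0 -0.015 0 0 0 -1;0 0 -0.03 0 0 0 -1;0 0 -0.025 0 0 0 -1;-0.015 0.014 0 0 0 0 -1;-0.025 0.024 0 0 0 0 -1;-0.028 0.026 0 0 0 0 -1;-0.028 0.026 0 0 0 0 -1;-0.025 0.024 0 0 0 0 -1;-0.015 0.014 0 0 0 0 -1;-0.007 0.006 0 0 0 0 -1'; python3 d.py .615 -.039 .06 1.5708
```

```text
clock: 27.85
eef_pos: [0.6055, -0.03, 0.1295]
tool_rot: [0.704, 0.71, 0.003, 0.001]
ft_force: [0.6, 1.0, -0.2]
grip_width: 0.0854
shift [-0.0093  0.0092  0.0695] turn [ 0.0047 -0.0026  0.0075] j [-0.05  0.49  0.15  1.22  0.    1.51] t 27.85
```

```bash
python3 -m crank '-0.0093 0.0092 0.01 0.005 -0.0026 0.0075 -1;0 0 0.02 0 0 0 -1;0 0 0.018 0 0 0 -1;0 0 0.01 0 0 0 -1'; python3 d.py .615 -.039 .03 1.5708
```

```text
clock: 28.18
eef_pos: [0.6213, -0.0447, 0.0732]
tool_rot: [0.71, 0.705, 0.003, 0.004]
ft_force: [0.2, -0.4, -0.1]
grip_width: 0.0854
shift [ 0.0058 -0.0067  0.0431] turn [ 0.0091  0.0016 -0.0069] j [-0.07  0.56  0.11  1.11 -0.    1.51] t 28.1833
```

```bash
python3 -m crank '0.0058 -0.0067 0.01 0.009 0.0016 -0.007 -1;0 0 0.012 0 0 0 -1;0 0 0.01 0 0 0 -1;0 0 0.005 0 0 0 -1'; python3 d.py .615 -.039 .01 1.5708
```

```text
clock: 28.52
eef_pos: [0.6118, -0.0375, 0.0326]
tool_rot: [0.707, 0.708, -0.002, -0.002]
ft_force: [0.5, -0.8, 0.3]
grip_width: 0.0851
shift [-0.0016  0.0033  0.0226] turn [-0.0053 -0.0011  0.0016] j [-0.06  0.6   0.05  1.03  0.    1.51] t 28.5167
```

```bash
python3 -m crank '-0.0016 0.0033 0.008 -0.005 -0.001 0.0016 -1;0 0 0.008 0 0 0 -1;0 0 0.007 0 0 0 -1;0 0 0.004 0 0 0 -1'; python3 d.py .615 -.039 -.002 1.5708
```

```text
clock: 28.85
eef_pos: [0.6156, -0.038, 0.0041]
tool_rot: [0.707, 0.708, 0.0, 0.0]
ft_force: [0.4, -0.4, -0.7]
grip_width: 0.0853
shift [-0.001  -0.0006  0.0061] turn [ 0.0011 -0.0001  0.0016] j [-0.06  0.63  0.02  0.96  0.    1.51] t 28.85
```

```bash
python3 -m crank '-0.001 -0.0006 0.003 0.001 0 0.0016 -1;0 0 0.002 0 0 0 -1'; python3 -m crank '0 0 0.001 0 0 0 1;0 0 0 0 0 0 1;0 0 0 0 0 0 1;0 0 0 0 0 0 1;0 0 0 0 0 0 1'; python3 d.py .615 -.039 -.002 1.5708; python3 side.py capw 1
```

```text
clock: 29.02
eef_pos: [0.6148, -0.039, -0.0019]
tool_rot: [0.707, 0.707, -0.0, -0.0]
ft_force: [0.3, -0.6, 0.4]
grip_width: 0.0852
clock: 29.43
eef_pos: [0.6161, -0.0393, -0.001]
tool_rot: [0.707, 0.707, 0.001, 0.001]
ft_force: [-0.4, 0.0, 0.2]
grip_width: 0.0555
shift [ 0.0003 -0.0011  0.001 ] turn [ 0.0025  0.     -0.0005] j [-0.06  0.63  0.02  0.95  0.    1.51] t 29.4333
tcp [ 0.6161 -0.0393 -0.001 ] offset along axis 0.0076 underside rel z 0.0215 res [-1.4  1.8  0.1] [293. 316. 205.]
```

```bash
python3 -m crank '0 0 -0.01 0.0025 0 0 1;0 0 -0.02 0 0 0 1;0 0 -0.03 0 0 0 1;0 0 -0.03 0 0 0 1;0 0 -0.03 0 0 0 1;0 0 -0.025 0 0 0 1;0 0 -0.01 0 0 0 1'; python3 d.py .467 .1175 .14 1.5708
```

```text
clock: 30.07
eef_pos: [0.6119, -0.039, 0.1589]
tool_rot: [0.707, 0.707, -0.004, -0.005]
ft_force: [0.8, -0.8, 0.4]
grip_width: 0.0552
shift [ 0.1565 -0.1447  0.0208] turn [-0.0122 -0.0007 -0.0005] j [-0.06  0.5   0.24  1.32 -0.    1.51] t 30.0667
```

```bash
python3 -m crank '0.012 -0.011 0 -0.012 0 0 1;0.022 -0.02 0 0 0 0 1;0.025 -0.023 0 0 0 0 1;0.025 -0.023 0 0 0 0 1;0.025 -0.023 0 0 0 0 1;0.02 -0.019 0.003 0 0 0 1;0.014 -0.013 0.003 0 0 0 1;0.008 -0.007 0 0 0 0 1;0.003 -0.003 0 0 0 0 1'; python3 d.py .467 .1175 .105 1.5708
```

```text
clock: 30.82
eef_pos: [0.4705, 0.1189, 0.1647]
tool_rot: [0.709, 0.705, 0.008, 0.008]
ft_force: [-0.0, 0.4, 0.4]
grip_width: 0.0554
shift [-0.0015 -0.0049  0.0596] turn [ 0.0225 -0.0012 -0.0058] j [ 0.25  0.22 -0.16  1.17 -0.    1.83] t 30.8167
```

```bash
python3 -m crank '-0.0015 -0.0049 0.01 0.022 0 -0.006 1;0 0 0.015 0 0 0 1;0 0 0.015 0 0 0 1;0 0 0.008 0 0 0 1;0 0 0.003 0 0 0 1'; python3 d.py .467 .1175 .09 1.5708
```

```text
clock: 31.23
eef_pos: [0.4697, 0.1159, 0.1134]
tool_rot: [0.707, 0.707, 0.002, 0.001]
ft_force: [-0.6, -0.1, -0.5]
grip_width: 0.0553
shift [ 0.0016 -0.0028  0.0234] turn [ 0.004  -0.001   0.0002] j [ 0.24  0.28 -0.23  1.06  0.    1.81] t 31.2333
```

```bash
python3 -m crank '0.0016 -0.0028 0.006 0.004 0 0 1;0 0 0.006 0 0 0 1;0 0 0.003 0 0 0 1'; python3 d.py .467 .1175 .08 1.5708;  python3 - <<'E'
from h import *
im=viewer.camera("side")[:,:,::-1]; cv2.imwrite("pics/w1.png",cv2.resize(im[180:310,290:420],(480,480),interpolation=cv2.INTER_CUBIC))
t=readout.get_obs()["eef_pos"]
for n,q,pr in(("cap",np.r_[t[0],t[1],t[2]+.001],CAP),("green",np.array([.467,.1175,.046]),POT)): h=hull("side",q,pr).reshape(-1,2);print(n,h.min(0),h.max(0))
B,G,Rr=[im[:,:,i].astype(int) for i in range(3)]; S=im.max(2).astype(int)-im.min(2)
for m in((G>Rr+15)&(G>B+15),(S<45)&(G>110)):
    a=np.argwhere(cv2.medianBlur(m.astype(np.uint8),3)[215:280,330:385])[:,::-1]+[330,215]; print(a.min(0),a.max(0))
E
```

```text
clock: 31.48
eef_pos: [0.4679, 0.116, 0.0967]
tool_rot: [0.708, 0.706, -0.0, -0.001]
ft_force: [0.4, 0.6, -0.9]
grip_width: 0.0551
shift [ 0.0015 -0.0009  0.0167] turn [-0.0017 -0.0004 -0.0028] j [ 0.24  0.3  -0.25  1.03  0.    1.82] t 31.4833
cap [339.09897 222.53072] [371.23624 255.74414]
green [338.00803 237.57414] [368.83582 271.61377]
[339 250] [367 270]
[330 225] [377 279]
```

View pics/w1.png

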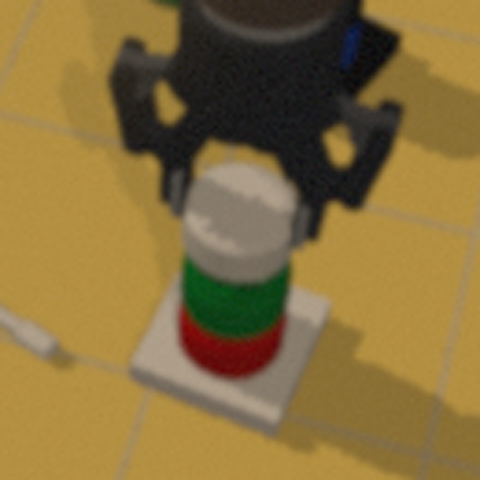

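The white cap (cols 340–371) is coaxial over the green pot (339–367), which sits tight on red. Lower.

```bash
python3 -m crank '0.0015 -0.0009 0.004 -0.0017 0 -0.0028 1;0 0 0.004 0 0 0 1'; python3 -m crank '0 0 0.002 0 0 0 1'; python3 d.py .467 .1175 .08 1.5708
```

```text
clock: 31.7
eef_pos: [0.4676, 0.1176, 0.0886]
tool_rot: [0.707, 0.707, 0.001, 0.0]
ft_force: [0.1, -0.2, 0.3]
grip_width: 0.0551
clock: 31.78
eef_pos: [0.4676, 0.1177, 0.0863]
tool_rot: [0.707, 0.707, 0.001, 0.0]
ft_force: [0.3, -0.9, -0.7]
grip_width: 0.0556
shift [-0.0002 -0.0006  0.0063] turn [ 0.0013 -0.0007  0.0002] j [ 0.25  0.31 -0.27  1.    0.    1.82] t 31.7833
```

```bash
python3 -m crank '0 -0.0005 0.002 0.001 0 0 1;0 0 0.0015 0 0 0 1'; python3 -m crank '0 0 0.0015 0 0 0 1';python3 -m crank '0 0 0.0015 0 0 0 1'; python3 d.py .467 .1175 .08 1.5708
```

```text
clock: 31.95
eef_pos: [0.4671, 0.1179, 0.0826]
tool_rot: [0.707, 0.707, 0.001, -0.0]
ft_force: [0.8, 0.3, -0.8]
grip_width: 0.0556
clock: 32.03
eef_pos: [0.4672, 0.118, 0.0811]
tool_rot: [0.707, 0.707, 0.001, 0.0]
ft_force: [0.3, 0.1, -1.1]
grip_width: 0.0553
clock: 32.12
eef_pos: [0.4673, 0.1181, 0.0797]
tool_rot: [0.707, 0.707, 0.001, 0.0]
ft_force: [-0.1, 0.2, 0.2]
grip_width: 0.0553
shift [-0.0006 -0.0003 -0.0003] turn [ 0.0013 -0.001   0.0009] j [ 0.25  0.31 -0.28  0.98  0.    1.82] t 32.1167
```

```bash
python3 -m crank '0 0 0.0015 0 0 0 1';python3 -m crank '0 0 0.001 0 0 0 1'
```

```text
clock: 32.2
eef_pos: [0.4673, 0.1181, 0.0782]
tool_rot: [0.707, 0.707, 0.001, 0.0]
ft_force: [-1.4, -0.5, 9.3]
grip_width: 0.0553
clock: 32.28
eef_pos: [0.4675, 0.1182, 0.0781]
tool_rot: [0.707, 0.707, 0.001, 0.0]
ft_force: [-3.6, -1.0, 13.5]
grip_width: 0.0553
```

Home (contact at the seated height). Release, retreat clear and take the final look.

```bash
python3 -m crank '0 0 -0.001 0 0 0 -1;0 0 0 0 0 0 -1;0 0 0 0 0 0 -1;0 0 0 0 0 0 -1;0 0 -0.005 0 0 0 -1;0 0 -0.015 0 0 0 -1;0 0 -0.03 0 0 0 -1;0 0 -0.035 0 0 0 -1;-0.015 -0.01 -0.01 0 0 0 -1;-0.035 -0.015 0 0 0 0 -1;-0.038 -0.015 0 0 0 0 -1;-0.038 -0.01 0 0 0 0 -1;-0.038 -0.01 0 0 0 0 -1;-0.038 -0.01 0 0 0 0 -1;-0.038 -0.01 0 0 0 0 -1;-0.038 -0.01 0 0 0 0 -1;-0.038 -0.01 0 0 0 0 -1;-0.038 0 0 0 0 0 -1;-0.038 0 0 0 0 0 -1;-0.02 0 0 0 0 0 -1'; python3 - <<'E'
from h import *
T=viewer.camera("top")[:,:,::-1].copy(); S=viewer.camera("side")[:,:,::-1].copy()
cv2.imwrite("pics/Tend.png",T);cv2.imwrite("pics/Send.png",S)
D,W=[.473,-.1,0],[.467,.117,0]
for im,n in((T,"top"),(S,"side")):
    for b,z,pr in((W,.081,CAP),(D,.046,CAP)):
        h=hull(n,np.array(b)+[0,0,z],pr); cv2.polylines(im,[np.int32(h.round())],True,(255,0,255))
cv2.imwrite("pics/end.png",np.hstack([cv2.resize(T[100:300,190:390],(400,400)),cv2.resize(S[110:310,260:460],(400,400))]))
O=cv2.imread("pics/top0.png")
for k,(v0,v1,u0,u1) in dict(cup=(110,160,240,280),lotion=(115,190,380,412),brush=(190,225,250,275)).items():
    s=cv2.matchTemplate(T,O[v0:v1,u0:u1],cv2.TM_CCOEFF_NORMED); q=cv2.minMaxLoc(s); print(k,q[1],np.array(q[3])-[u0,v0])
E
```

```text
clock: 33.95
eef_pos: [0.3682, -0.3078, 0.1848]
tool_rot: [0.702, 0.712, 0.005, 0.006]
ft_force: [0.6, 0.3, -0.1]
grip_width: 0.0852
cup 0.9994214773178101 [0 0]
lotion 0.9996784329414368 [0 0]
brush 0.9993035197257996 [0 0]
```

View pics/end.png

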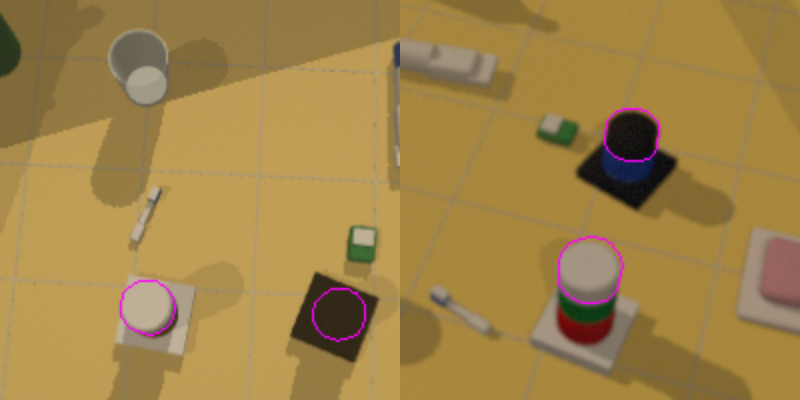

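Both caps lie on the outlines predicted for seated height. The towers are straight and the arm is well clear, so I'm handing the job in.

```bash
python3 -c "
from workcell import order
print(order.job_done())"
```

```text
the job is handed in; nothing more can be done
None
```

I built both towers and handed the job in at about 34 s on the robot's clock. On the white stand are the red pot, green pot and white cap; on the black stand are the blue pot and black cap. All pieces are released and the arm is clear. No verdict was reported.

**Last checks:**
- **Seating:** each piece met firm resistance (8–21 N) within about 1–2 mm of its expected seated height. The green pot first stopped 1–2 mm high, then slid home with a little more push.
- **Position:** in the final pictures the towers look straight, and the white cap matches its predicted seated outline in both views. The black cap matches in the side view, but in the top view it is black on black and proves little.
- **Things to leave alone:** the cup, lotion tube and brush head showed no shift in the top view.

**What went wrong or disagreed:**
- **Tool height:** the fingertips appeared about 20 mm higher than the stated tool frame gives. Because of this the blue pot was gripped by its rim, and the first try at the black cap closed above it. The cap did not move, and I gripped about 25 mm lower after that.
- **Arm drift:** the arm drifted a few mm after fast moves, so I corrected its pose before each grasp and placement.
- **Side-view estimates:** some side-view estimates of a held piece's position were unreliable, by up to about 20 mm in height. I relied on contact height and the two-camera fits instead.

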